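# Lay out a water-meter rebuild kit on its drawn tray

## Robot

A 6-joint arm with a two-finger parallel gripper is mounted at the origin on the work surface. World frame = base frame: x ahead of the robot, y to its left, z up, the work surface at z = 0. Lengths are in m, angles in rad, forces in N, time in s.
With the tool pointing down it reaches from about 0.325 to 0.775 m from the base axis. Payload 5.5 kg.
Tool frame: the origin (TCP) lies midway between the tips of the shut fingers; the grasp point (between the pads) lies behind it (ctrl.grip_depth is the x of the grasp point in the tool frame, in m); x points along the fingers, y is the direction in which the jaws open and shut, and the axes are right-handed (so a half turn about x gives the same grasp; the last joint's range is limited). The gripper opens to 88 mm and grips with 3 to 60 N. Pads are 20 mm wide; open, the fingers measure 115 mm over their backs; the gripper's body (75 mm by 178 mm) begins 61 mm behind the grasp point.
Start: joints at [1.26, 0.091, 1.231, -0, 1.82, -0.057], TCP at [0.151, 0.581, 0.223] pointing down, gripper open.
Joint ranges: [-2.87, 2.87], [-0.86, 2.18], [0.17, 2.46], [-1.51, 4.65], [0.06, 2.69], [-2.65, 2.65]. Speed limits (rad/s): [2.57, 2.57, 3.01, 3.14, 3.14, 3.14].

## Interface

Orientations are given as a 3x3 rotation matrix whose columns are the frame's x, y, z axes.
In Python, from workcell import ctrl, viewer, hand_in, finder gives the robot as it stands. The module is installed in compiled form; this text tells all that it offers.
- The arm moves only by the tool apply_moves, never from a script. Its argument "series" is a list of rows, each a list of 6 numbers: the shift along the tool's x, y, z in m, then the turn, a rotation vector about the tool's x, y, z in degrees. In form: [[x, y, z, ax, ay, az], ...]. A call has 1 to 5 rows; each row shifts and turns the pose as measured when the row begins, along the tool's axes as they then stand; what a row does not reach is not made up. A row lasts 1/8 s, in which the tool goes at most 62.5 mm and 10.7 degrees, less where a joint would pass 70% of its speed; a pose out of reach is approached as far as the arm can. A call is refused whole if a number of a shift passes 0.0625 or a number of a turn 10.7, either way. A call with a gripper value outside its range is refused whole. "fingers" is the finger opening in m, from 0 to 0.0878, set as the call begins (left out, the last holds). The fingers move at their own pace and stop on an object; "newtons" is the grip in N (left out, the last holds). Time passes only in rows, so rows that do not move let the fingers close. It gives the time, the measured TCP pose, the force and the opening at its end, in the units of the state.
- ctrl.get_obs(): the state, without advancing time (a new reading comes with each control period).
- viewer.snapshot(name): name is "scene" or "top"; returns a dict with "img" (480x640x3 uint8, blue, green, red), "fx", "fy", "cx", "cy" (pixels), "k1" (the pictures are not rectified: a ray, as slopes to the right and down, at radius r is drawn at 1 + k1 r^2 times it, then the intrinsics apply), "rvec" (rotation vector, rad) and "tvec" (3), from world to camera coordinates, as OpenCV has them. Camera axes: x right, y down, z forward; pixel columns grow to the right and rows downward; lengths in m; the calibration is good to about 2 mm. A picture is of the moment at which its call begins. There is no depth.
- hand_in(): hands the job in, once; it reports no verdict.
Trained networks look in the newest picture that a camera, given by its name, has taken for a name from the list of things; names that differ only in an ending like _2 or _b are one class to them, and where a whole thing is asked for, a point or a joint stands for the part that bears it (a point fixed in the world has none). Each returns a list of dicts, best first, with "confidence" (0 to 1); they miss things now and then, are a little off and sometimes report something else, mostly with a low value. They report only what shows in the picture. A call takes as long as a camera call. They do not tell look-alikes from the thing itself.
- finder.regions_of(label, camera): "pixels" (480x640 bool, what is visible of it) and "bbox" ([left, top, right, bottom] in pixels, round what is visible of it).
- finder.landmark_of(label, camera): "point" ([column, row] in pixels: a listed point, or the origin of a listed thing).
The state is a dict: "clock": time; "joints": joint angles; "joint_velocities": joint speeds; "effort": joint torques, N m; "ee_pos": TCP position; "ee_rot": TCP orientation; "wrist_force": force on the tool from outside, world axes, zero at the start; "torque": the same for the moment, N m; "opening": finger opening in m.
Only numpy, scipy, OpenCV 4.12 (cv2) and the standard library are available. Lean on these libraries where they do the work, as an engineer would, in place of code of your own. Each camera call takes 0.05 s, during which the arm holds its last target.

## Task

Lay out the meter kit on the tray to match the drawn outlines: slide the flat brass cover plate along the sunken channel, down over the small step, until it lies flat inside its drawn rectangle, and set the round black register and the two-bolt oval flange down upright inside the outlines of their own shape. Leave the meter body, the paper cup and the nut driver where they are.

Things in the scene. Friction and masses are not known exactly. Their poses are not given: they have to be found in the camera images.
- tray: Fixed grey plastic kit tray, 250 (x) by 370 (y) by 18 mm; origin at the centre of its underside, axes along its sides. Near part (tray x -125 to +18 mm): flat deck, 18 mm high, with the round and oval outlines. Far part: a channel sunk between upright walls of deck height, tray x +18 to +106 mm, y -160 to +160 mm. The plate slides easily on it (friction 0.2 to 0.3).
- step_c (a point): Middle of the 4 mm step across the channel's floor (tray x +62, y -52 mm), at the upper floor's height. Towards the tray's -y end the floor is 12 mm above the work surface (upper floor), towards its +y end 8 mm (lower floor). Axes as the tray's.
- plate_center (a point): Centre of the smooth flat brass cover plate, 80 (x) by 90 (y, along the channel) by 6 mm, 0.28 to 0.46 kg. Starts on the channel's upper floor by its -y end wall, 4 mm of play at the sides, top level with the deck: no edge to push or grip. A fingertip pressed on its top with 5 to 15 N drags it. Over the step it tips, then its top lies 4 mm lower.
- plate_spot_c (a point): Centre of the black rectangle (100 mm long inside its lines, along the channel) drawn on the channel's lower floor, at floor height; its end lines are ticked on the deck too. The plate's place: centre over this point, 5 mm of margin at each end. Its place along the channel varies. Axes as the tray's.
- register_center (a point): Centre of the black plastic meter register, an upright cylinder 52 mm across and 40 mm high (the centre is 20 mm above its underside), 0.16 kg, with a small grey lid hinge at the edge of its top. Standing on the work surface at one side of the tray.
- round_spot_c (a point): Centre of the black circle, 64 mm across, drawn on the tray's deck at deck height: the register's place. The circle and the oval swap sides of the tray from run to run.
- flange_center (a point): Centre of the brass two-bolt oval flange, 20 mm above its underside: base 98 mm long (flange y), 44 wide (flange x), 14 thick; on its middle a round boss 34 mm across, from 14 to 40 mm above the underside; 0.26 to 0.38 kg. Lies base down on the work surface at the other side of the tray. A half turn makes no difference.
- oval_spot_c (a point): Centre of the black oval outline, 110 by 56 mm, drawn on the tray's deck at deck height: the flange's place. Its y axis is its long axis; the flange's y axis is to lie along it, either way round.
- meter_body: Bystander: brass meter body with two pipe ends, 110 mm across, 190 mm over the pipe ends, 88 mm high, 2.2 kg; origin at the centre of its underside. Right of the tray.
- paper_cup: Bystander: empty white paper cup 76 mm across the rim, 95 mm high; origin at the centre of its underside. Left of the tray.
- nut_driver: Bystander: nut driver 180 mm long, lying on the work surface beyond the tray; origin at its middle, at the work surface; x along it.
Not all that is in view belongs to the job. There is more than one size of the part that bears plate_center; the job needs the smallest.

How it is judged:
At the end, for the whole second after the job is handed in: Plate flat (0.03 rad) on the lower floor, centre within 8 mm of its rectangle's; register upright on the deck within 10 mm of the circle's centre; flange base down on the deck within 10 mm of the oval's centre, long axis within 0.2 rad of it; all three at rest (horizontal distance between plate_center and plate_spot_c below 0.008 m and angle between plate_center's own z axis and vertical below 0.03 rad and z of plate_center in the frame of plate_spot_c below 0.0045 m and horizontal distance between register_center and round_spot_c below 0.01 m and angle between each of register_center, flange_center's own z axis and vertical below 0.06 rad and z of register_center in the frame of round_spot_c below 0.023 m and horizontal distance between flange_center and oval_spot_c below 0.01 m and angle between the y axis of flange_center and the y axis of oval_spot_c, either way round below 0.2 rad and z of flange_center in the frame of oval_spot_c below 0.023 m and linear speed of each of cover_plate, register, flange below 0.01 m/s); the robot touches nothing.
It fails at once if the meter body is moved by more than 20 mm (distance of meter_body from where it was at the start of the episode above 0.02 m).
It fails at once if the paper cup is moved by more than 20 mm (distance of paper_cup from where it was at the start of the episode above 0.02 m).
It fails at once if the nut driver is moved by more than 20 mm (distance of nut_driver from where it was at the start of the episode above 0.02 m).
It also fails if it takes over 70 s, if anything falls off the work surface, if the arm or the gripper's body presses on something with over 40 N, if the wrist force passes 120 N, or if a joint passes its speed limit or range.

## Working session

There is one attempt and no reset: what is moved stays moved. The work goes in short steps, Python scripts to look and compute and a tool call to move; the robot and the scene stay as the last step left them, time stands still between calls to the robot, and variables do not carry over. Pictures are saved under pics/ and viewed, and the job is handed in when it is done.

Besides the shell and the picture viewer there is one more tool, called after ">>>" by a JSON object that holds its "fn" and its "kwargs", one argument or row to a line. apply_moves: Moves the arm, as the interface text tells. Its arguments: {"type":"object","properties":{"series":{"type":"array"},"fingers":{"type":"number"},"newtons":{"type":"number"}},"required":["series"]}

```bash
mkdir -p pics; ls; python3 - <<'E'
from workcell import ctrl, viewer, hand_in, finder
import cv2,numpy as np
o=ctrl.get_obs(); print(o['clock'],o['ee_pos'],o['ee_rot'],o['wrist_force'],o['opening'],ctrl.grip_depth)
for n in ("scene","top"):
    s=viewer.snapshot(n); cv2.imwrite(f"pics/{n}0.png",s['img']); print(n,s['fx'],s['cx'],s['cy'],s['k1'],s['rvec'],s['tvec'])
E
```

```text
pics
0.0 [0.15056032 0.58049371 0.22153567] [[-5.85736485e-04  2.51098442e-01  9.67961378e-01]
 [-1.79912441e-03  9.67959713e-01 -2.51099099e-01]
 [-9.99998210e-01 -1.88856085e-03 -1.15211984e-04]] [-1.00442624  1.02492321  0.29575656] 0.08796989470046734 -0.0187
scene 447.50726200307605 323.3028339496142 240.71565418395554 -0.050668419638381604 [ 2.31095184  1.15500673 -0.35277075] [-0.24241987 -0.37963824  1.49174988]
top 513.6794438581993 310.2064621266193 232.86542028714254 -0.0805142331095472 [ 2.18699068 -2.18885612  0.08326482] [-0.07105094  0.50536238  1.16269508]
```

View pics/scene0.png

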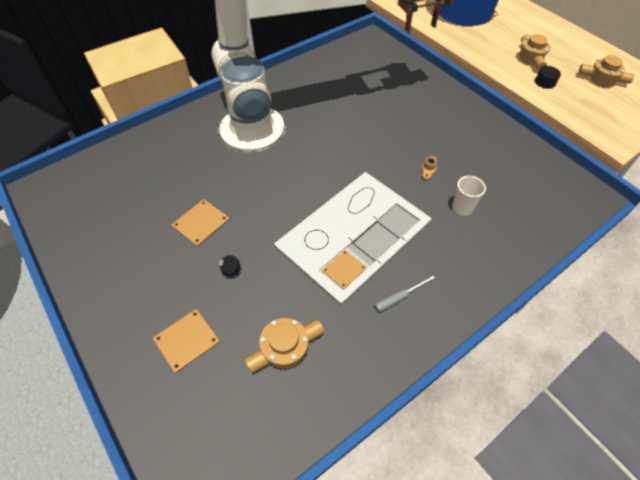

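View pics/top0.png

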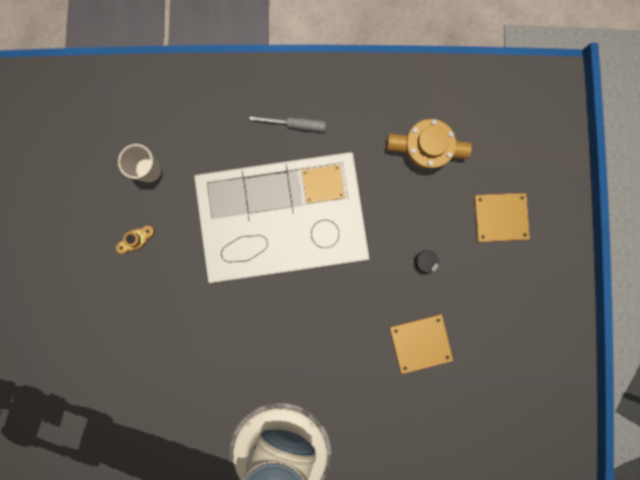

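```bash
cat > h.py <<'E'
import cv2,numpy as np
from workcell import ctrl, viewer, hand_in, finder
def cam(s):
    K=np.array([[s['fx'],0,s['cx']],[0,s['fy'],s['cy']],[0,0,1.]]);d=np.array([s['k1'],0,0,0.])
    return K,d,np.array(s['rvec'],float),np.array(s['tvec'],float)
def rays(s,p):
    K,d,r,t=cam(s);R=cv2.Rodrigues(r)[0]
    u=cv2.undistortPoints(np.array(p,float).reshape(-1,1,2),K,d).reshape(-1,2)
    D=np.c_[u,np.ones(len(u))]@R
    return -R.T@t,D
def plane(s,p,z):
    c,D=rays(s,p);return c+D*((z-c[2])/D[:,2])[:,None]
def tri(s1,p1,s2,p2):
    K,d,r,t=cam(s1);K2,d2,r2,t2=cam(s2)
    a=cv2.undistortPoints(np.array(p1,float).reshape(-1,1,2),K,d).reshape(-1,2).T
    b=cv2.undistortPoints(np.array(p2,float).reshape(-1,1,2),K2,d2).reshape(-1,2).T
    X=cv2.triangulatePoints(np.c_[cv2.Rodrigues(r)[0],t],np.c_[cv2.Rodrigues(r2)[0],t2],a,b)
    return (X[:3]/X[3]).T
def proj(s,P):
    K,d,r,t=cam(s);return cv2.projectPoints(np.array(P,float).reshape(-1,1,3),r,t,K,d)[0].reshape(-1,2)
E
cat > m1.py <<'E'
from h import *
np.set_printoptions(precision=4,suppress=True)
S={n:viewer.snapshot(n) for n in("scene","top")}
for l in ["tray","step_c","plate_center","plate_spot_c","register_center","round_spot_c","flange_center","oval_spot_c","meter_body","paper_cup","nut_driver"]:
    a=finder.landmark_of(l,"scene");b=finder.landmark_of(l,"top")
    print(l,[(np.round(x['point'],1).tolist(),round(x['confidence'],2)) for x in a],[(np.round(x['point'],1).tolist(),round(x['confidence'],2)) for x in b])
    for x in a:
        for y in b:
            X=tri(S['scene'],[x['point']],S['top'],[y['point']])[0]
            e=np.linalg.norm(proj(S['top'],X)[0]-y['point'])
            if e<4: print('    ',X,round(e,2))
for n in S: np.save(n+'.npy',S[n],allow_pickle=True)
print(ctrl.get_obs()['clock'])
t=S['top']['img'];cv2.imwrite('pics/topcrop.png',cv2.resize(t[140:290,180:380],None,fx=4,fy=4,interpolation=cv2.INTER_CUBIC))
t=S['top']['img'];cv2.imwrite('pics/topcropF.png',cv2.resize(t[140:290,90:190],None,fx=4,fy=4,interpolation=cv2.INTER_CUBIC))
t=S['scene']['img'];cv2.imwrite('pics/scenecrop.png',cv2.resize(t[160:310,260:460],None,fx=4,fy=4,interpolation=cv2.INTER_CUBIC))
E
python3 m1.py
```

```text
tray [([353.1, 233.1], 0.66)] [([280.6, 215.8], 0.89), ([290.1, 121.7], 0.45)]
     [ 0.5457 -0.0031  0.0072] 0.18
step_c [([354.6, 257.6], 0.61)] [([300.2, 187.0], 0.73)]
     [ 0.612  -0.0499  0.0092] 0.85
plate_center [([184.0, 340.4], 0.94), ([343.6, 270.1], 0.78), ([201.1, 220.7], 0.77)] [([421.6, 344.3], 0.95), ([502.7, 217.1], 0.88), ([320.5, 182.4], 0.68)]
     [ 0.1147 -0.5329 -0.8572] 3.92
     [ 0.5441 -0.5259  0.003 ] 0.54
     [ 0.6235 -0.097   0.0071] 0.64
     [ 0.2507 -0.3242  0.007 ] 1.94
plate_spot_c [([375.3, 240.8], 0.68), ([405.5, 295.7], 0.44)] []
register_center [([231.1, 266.7], 0.85)] [([427.5, 261.4], 0.72)]
     [ 0.4421 -0.3361  0.0215] 2.37
round_spot_c [([314.6, 240.7], 0.51), ([357.0, 200.1], 0.44)] [([327.7, 231.9], 0.46)]
     [ 0.5083 -0.1103  0.0201] 0.71
flange_center [([405.9, 296.0], 0.65), ([427.0, 163.5], 0.52)] [([133.5, 237.3], 0.86)]
     [0.4928 0.331  0.0318] 1.12
oval_spot_c [([357.2, 200.1], 0.41)] [([244.1, 246.6], 0.5)]
     [0.4712 0.0765 0.0208] 1.84
meter_body [([285.7, 350.6], 0.57)] [([424.6, 149.5], 0.56)]
     [ 0.7077 -0.3434 -0.0053] 0.9
paper_cup [([461.5, 207.7], 0.96)] [([147.6, 170.6], 0.94)]
     [ 0.6573  0.3177 -0.009 ] 0.38
nut_driver [([404.9, 290.7], 0.95), ([318.1, 239.4], 0.62)] [([287.3, 122.1], 0.96)]
     [ 0.7667 -0.0169  0.017 ] 0.59
1.3
```

View crops.

View pics/topcrop.png

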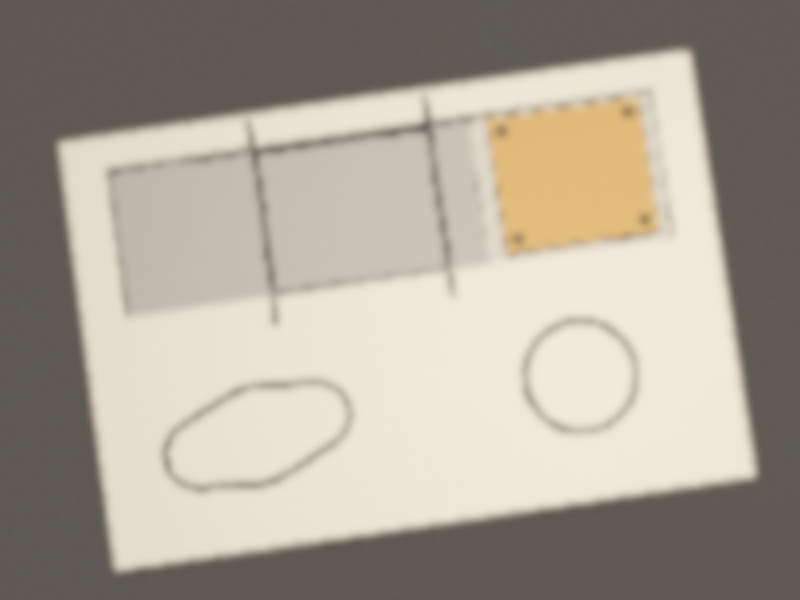

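View pics/scenecrop.png

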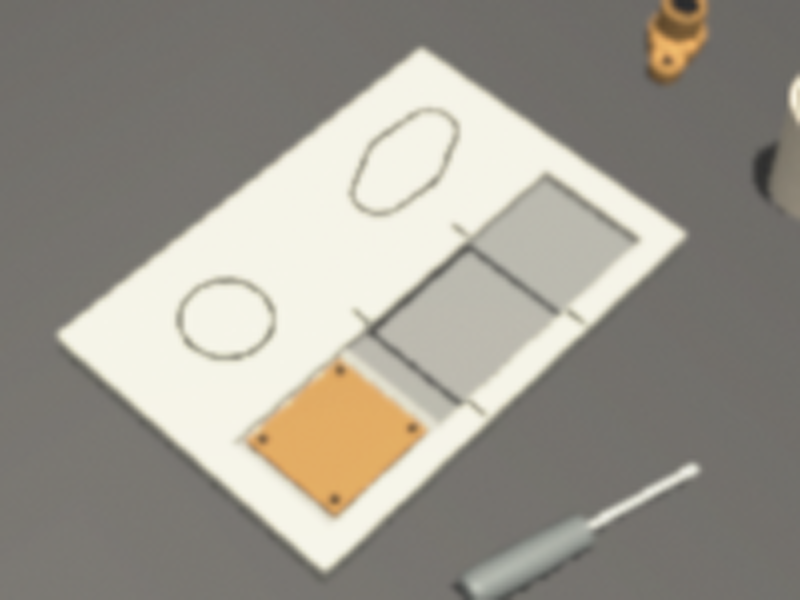

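View pics/topcropF.png

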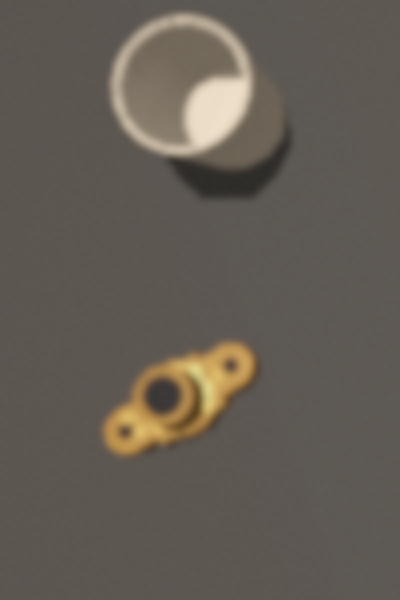

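```bash
cat > m2.py <<'E'
from h import *
np.set_printoptions(precision=4,suppress=True)
T=np.load('top.npy',allow_pickle=True).item();C=np.load('scene.npy',allow_pickle=True).item()
f=lambda p,o:(np.array(p,float)+.5)/4-.5+np.array(o)
# refine corners by line fits to tray mask
def quad(s,box):
    x0,y0,x1,y1=box;g=cv2.cvtColor(s['img'],cv2.COLOR_BGR2GRAY)[y0:y1,x0:x1]
    g=cv2.resize(g,None,fx=4,fy=4,interpolation=cv2.INTER_CUBIC)
    m=(g>150).astype(np.uint8);c=max(cv2.findContours(m,0,1)[0],key=cv2.contourArea);h=cv2.convexHull(c)
    q=cv2.approxPolyDP(h,20,True).reshape(-1,2).astype(float)
    L=[]
    P=c.reshape(-1,2).astype(float)
    for i in range(len(q)):
        a,b=q[i],q[(i+1)%len(q)];d=(b-a)/np.linalg.norm(b-a);n=np.array([-d[1],d[0]])
        t=(P-a)@d;k=(abs((P-a)@n)<8)&(t>30)&(t<np.linalg.norm(b-a)-30)
        v=cv2.fitLine(P[k].astype(np.float32),cv2.DIST_HUBER,0,.01,.01).ravel();L.append(np.cross([v[2],v[3],1],[v[2]+v[0],v[3]+v[1],1]))
    out=[]
    for i in range(len(L)):
        x=np.cross(L[i-1],L[i]);out.append(x[:2]/x[2])
    return f(out,(x0,y0))
qt=quad(T,(180,140,380,290));qs=quad(C,(260,160,460,310))
gt=f([[58,141],[690,48],[757,478],[114,572]],(180,140));gs=f([[687,235],[324,573],[57,334],[421,47]],(260,160))
o=lambda q,g:np.array([q[np.argmin(np.linalg.norm(q-x,axis=1))] for x in g])
qt,qs=o(qt,gt),o(qs,gs);print(len(qt),np.abs(qt-gt).max(),np.abs(qs-gs).max())
X=tri(C,qs,T,qt);print('corners tri\n',X);print('top@18',plane(T,qt,.018)[:,:2],'\nscene@18',plane(C,qs,.018)[:,:2])
M=np.array([[.125,.185],[.125,-.185],[-.125,-.185],[-.125,.185]])
def fit(W):
    c=W.mean(0);A=W-c;H=(M[:,0]*A[:,1]-M[:,1]*A[:,0]).sum();D=(M*A).sum();y=np.arctan2(H,D)
    R=np.array([[np.cos(y),-np.sin(y)],[np.sin(y),np.cos(y)]]);return c,y,R,np.linalg.norm(A-M@R.T,axis=1)
for n,W in(('tri',X[:,:2]),('top',plane(T,qt,.018)[:,:2]),('scene',plane(C,qs,.018)[:,:2])):
    c,y,R,e=fit(W);print(n,c,'yaw',y,e)
    if n!='tri':
        s=T if n=='top' else C
        for l,p,z in ((('circ',[[580,375]],.018),('oval ends',[[168,462],[350,408],[258,435]],.018),('lineA',[[248,120],[276,322]],.018),('lineB',[[425,97],[454,295]],.018),('plate',[[488,118],[638,99],[658,234],[506,256]],.018)) if n=='top' else
           (('circ',[[226,318]],.018),('oval ends',[[370,211],[442,112],[405,161]],.018),('lineA',[[453,224],[585,323]],.018),('lineB',[[355,310],[483,412]],.018),('plate',[[338,360],[428,430],[336,516],[247,440]],.018))):
            w=plane(s,f(p,(180,140) if n=='top' else (260,160)),z)[:,:2];print(l,'world',w.round(4).tolist(),'tray',((w-c)@R*1000).round(1).tolist())
E
python3 m2.py
```

```text
4 0.41309344626316147 1.2847867000265296
corners tri
 [[ 0.6429  0.2015  0.0169]
 [ 0.697  -0.1684  0.0175]
 [ 0.4457 -0.2052  0.0178]
 [ 0.3922  0.1641  0.0186]]
top@18 [[ 0.6412  0.1994]
 [ 0.6959 -0.1698]
 [ 0.4448 -0.2066]
 [ 0.3911  0.1628]] 
scene@18 [[ 0.6445  0.2029]
 [ 0.6981 -0.1671]
 [ 0.4469 -0.2039]
 [ 0.3926  0.166 ]]
tri [ 0.5445 -0.002 ] yaw 0.14537897384736323 [0.0029 0.0025 0.0028 0.0021]
top [ 0.5433 -0.0035] yaw 0.14576935469285593 [0.0021 0.0025 0.0025 0.0021]
circ world [[0.5041, -0.1046]] tray [[-53.4, -94.3]]
oval ends world [[0.4542, 0.1319], [0.4852, 0.0275], [0.4697, 0.0803]] tray [[-68.4, 147.0], [-52.9, 39.1], [-60.6, 93.6]]
lineA world [[0.6527, 0.0877], [0.5348, 0.0704]] tray [[121.6, 74.4], [2.4, 74.4]]
lineB world [[0.6661, -0.0151], [0.5504, -0.0322]] tray [[119.9, -29.3], [2.9, -29.3]]
plate world [[0.6537, -0.0517], [0.6649, -0.1389], [0.5858, -0.15], [0.573, -0.0621]] tray [[102.3, -63.7], [100.7, -151.6], [20.8, -151.1], [20.9, -62.3]]
scene [ 0.5455 -0.0005] yaw 0.1449643039547441 [0.003  0.0027 0.0028 0.0029]
circ world [[0.5063, -0.1018]] tray [[-53.4, -94.5]]
oval ends world [[0.4935, 0.0344], [0.4535, 0.1352], [0.4732, 0.0835]] tray [[-46.4, 42.1], [-71.4, 147.6], [-59.5, 93.6]]
lineA world [[0.5376, 0.074], [0.6558, 0.0909]] tray [[2.9, 74.9], [122.3, 74.5]]
lineB world [[0.5537, -0.0275], [0.6676, -0.0112]] tray [[4.2, -27.9], [119.3, -28.2]]
plate world [[0.5786, -0.0621], [0.6565, -0.049], [0.6701, -0.1362], [0.5918, -0.1478]] tray [[23.9, -65.7], [102.8, -64.0], [103.6, -152.2], [24.5, -152.5]]
```

```bash
cat > m3.py <<'E'
from h import *
np.set_printoptions(precision=4,suppress=True)
T=np.load('top.npy',allow_pickle=True).item();C=np.load('scene.npy',allow_pickle=True).item()
f=lambda p,o:(np.array(p,float)+.5)/4-.5+np.array(o)
c=np.array([.5445,-.002]);y=.1454;R=np.array([[np.cos(y),-np.sin(y)],[np.sin(y),np.cos(y)]])
def ovals(s,box,nm):
    x0,y0,x1,y1=box;g=cv2.cvtColor(s['img'],cv2.COLOR_BGR2GRAY)[y0:y1,x0:x1]
    g=cv2.resize(g,None,fx=4,fy=4,interpolation=cv2.INTER_CUBIC)
    m=cv2.adaptiveThreshold(g,255,cv2.ADAPTIVE_THRESH_MEAN_C,cv2.THRESH_BINARY_INV,41,10)
    cs=cv2.findContours(m,cv2.RETR_CCOMP,1);
    for k,(q,h) in enumerate(zip(cs[0],cs[1][0])):
        if h[3]>=0 and 3000<cv2.contourArea(q)<20000:
            w=plane(s,f(q.reshape(-1,2),(x0,y0)),.018)[:,:2]
            M=cv2.moments((w*1e4).astype(np.float32).reshape(-1,1,2));ctr=np.array([M['m10'],M['m01']])/M['m00']/1e4
            a=.5*np.arctan2(2*M['mu11'],M['mu20']-M['mu02'])
            r=cv2.minAreaRect((w*1e3).astype(np.float32))
            print(nm,'ctr',ctr,'axis deg',np.degrees(a),'area mm2',M['m00']/100,'rect',np.round(r[1],1))
ovals(T,(180,140,380,290),'top');ovals(C,(260,160,460,310),'scene')
for n,t in(('circ',(-.0534,-.0944)),('oval',(-.060,.0936)),('spot',(.062,.0229)),('plate',(.062,-.108)),('step',(.062,-.052))):print(n,c+R@np.array(t))
h=plane(T,f([[125,432],[231,365]],(90,140)),.014);print('holes top',h[:,:2],h.mean(0)[:2],np.degrees(np.arctan2(*(h[0]-h[1])[[1,0]])))
t=C['img'];cv2.imwrite('pics/sF.png',cv2.resize(t[140:200,400:460],None,fx=10,fy=10,interpolation=cv2.INTER_CUBIC))
cv2.imwrite('pics/sR.png',cv2.resize(t[240:290,200:260],None,fx=10,fy=10,interpolation=cv2.INTER_CUBIC))
for s,n in((T,'top'),(C,'scene')):
  for l,z in(('register_center',.02),('flange_center',.0)):
    for r in finder.regions_of(l,n)[:2]:
        m=r['pixels'];b=r['bbox'];ys,xs=np.nonzero(m);print(n,l,r['confidence'],b,'cent',plane(s,[[xs.mean(),ys.mean()]],.02))
E
python3 m3.py
```

```text
top ctr [0.47   0.0809] axis deg -71.64993854389016 area mm2 3932.446401163861 rect [ 50.2 104.6]
top ctr [ 0.5039 -0.1048] axis deg 64.20659195858988 area mm2 2702.380417574942 rect [58.7 58.2]
scene ctr [ 0.5066 -0.1019] axis deg 51.414192948516906 area mm2 2605.384765389115 rect [59.  56.9]
scene ctr [0.4727 0.0836] axis deg -71.91002279422007 area mm2 3779.2589970951526 rect [ 48.6 103.1]
circ [ 0.5053 -0.1031]
oval [0.4716 0.0819]
spot [0.6025 0.0296]
plate [ 0.6215 -0.0999]
step [ 0.6134 -0.0445]
holes top [[0.4715 0.3685]
 [0.5105 0.3067]] [0.491  0.3376] 122.24362682919416
top register_center 0.93 [412.8, 251.9, 437.1, 270.3] cent [[ 0.4385 -0.3369  0.02  ]]
top flange_center 0.64 [116.3, 224.6, 153.1, 253.0] cent [[0.4917 0.3339 0.02  ]]
scene register_center 0.8 [219.1, 253.1, 240.7, 279.4] cent [[ 0.4421 -0.334   0.02  ]]
scene register_center 0.4 [376.0, 281.7, 426.6, 311.9] cent [[ 0.7687 -0.0532  0.02  ]]
scene flange_center 0.5 [421.8, 159.4, 437.1, 178.2] cent [[0.5012 0.3277 0.02  ]]
```

```bash
python3 -c "
import cv2,numpy as np
print(1)
a=cv2.imread('pics/sF.png');b=cv2.imread('pics/sR.png');t=np.load('top.npy',allow_pickle=True).item()['img']
t1=cv2.resize(t[220:260,105:165],None,fx=6,fy=6,interpolation=2);t2=cv2.resize(t[242:282,405:455],None,fx=6,fy=6,interpolation=2)
o=np.zeros((600,800,3),np.uint8);a=cv2.resize(a,(360,360));b=cv2.resize(b,(360,300))
o[:360,:360]=a;o[:300,400:760]=b;o[360:600,:360]=t1;o[360:600,400:700]=t2;cv2.imwrite('pics/mix.png',o)"
```

```text
1
```

View pics/mix.png

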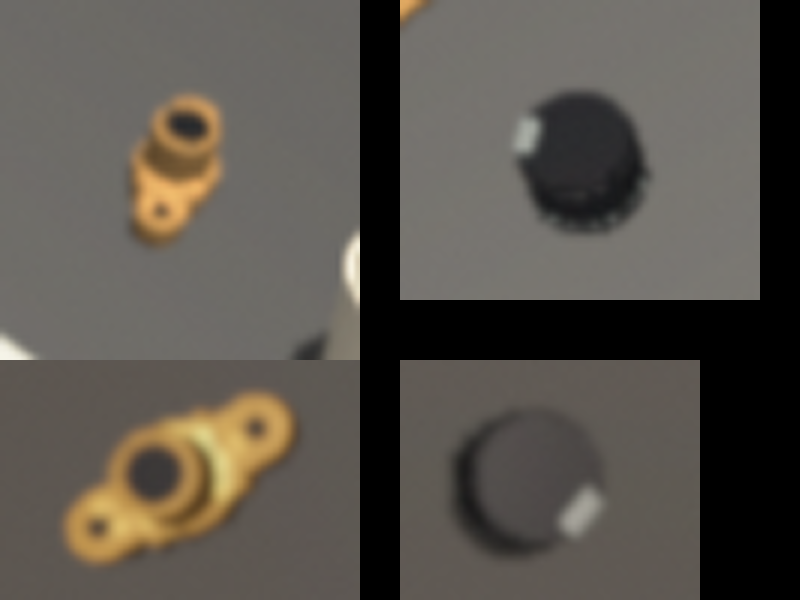

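```bash
python3 - <<'E'
from h import *
np.set_printoptions(precision=4,suppress=True)
T=np.load('top.npy',allow_pickle=True).item();C=np.load('scene.npy',allow_pickle=True).item()
f=lambda x,y,a,b:[[(x+.5)/6-.5+a,(y+.5)/6-.5+b]]
for n,t,s in(('boss',f(153,114,105,220),f(187,126,400,140)),('reg',f(135,115,405,242),f(183,143,200,240)),('hole',f(97,167,105,220),f(161,211,400,140)),):
    print(n,tri(C,s,T,t),plane(T,t,.04),plane(C,s,.04),plane(T,t,.014),plane(C,s,.014))
t=f(256,68,105,220);print(plane(T,t,.014))
E
```

```text
boss [[0.4922 0.3403 0.0373]] [[0.491 0.338 0.04 ]] [[0.4945 0.3395 0.04  ]] [[0.4925 0.3471 0.014 ]] [[0.4793 0.3618 0.014 ]]
reg [[ 0.4421 -0.3338  0.0354]] [[ 0.4404 -0.3354  0.04  ]] [[ 0.4471 -0.3321  0.04  ]] [[ 0.4408 -0.3415  0.014 ]] [[ 0.4307 -0.3276  0.014 ]]
hole [[ 0.4689  0.3931 -0.0771]] [[0.4709 0.3592 0.04  ]] [[0.5283 0.2878 0.04  ]] [[0.472  0.3688 0.014 ]] [[0.5141 0.3087 0.014 ]]
[[0.5104 0.307  0.014 ]]
```

```bash
cat > plan.py <<'E'
# usage: plan.py x y z yawdeg [nrows]
import sys,json
from h import *
from scipy.spatial.transform import Rotation as Ro
o=ctrl.get_obs();p=np.array(o['ee_pos']);R=np.array(o['ee_rot'])
a=list(map(float,sys.argv[1:5]));t=np.array(a[:3]);yw=np.radians(a[3])
Y=np.array([np.cos(yw),np.sin(yw),0]);X=np.array([0,0,-1.]);Rt=np.c_[X,Y,np.cross(X,Y)]
w=Ro.from_matrix(R.T@Rt).as_rotvec();d=np.linalg.norm(t-p)
n=int(sys.argv[5]) if len(sys.argv)>5 else int(max(1,np.ceil(d/.058),np.ceil(np.degrees(np.linalg.norm(w))/10)))
rows=[]
for i in range(n):
    k=n-i
    v=R.T@(t-p)/k;w=Ro.from_matrix(R.T@Rt).as_rotvec()/k
    r=[round(x,4) for x in v]+[round(x,1) for x in np.degrees(w)];rows.append(r)
    p=p+R@np.array(r[:3]);R=R@Ro.from_rotvec(np.radians(r[3:])).as_matrix()
print('t',round(o['clock'],2),'pos',np.round(o['ee_pos'],4),'yaw',np.degrees(np.arctan2(o['ee_rot'][1][1],o['ee_rot'][0][1])).round(1),'F',np.round(o['wrist_force'],1),'open',round(o['opening'],4))
for i in range(0,n,5):print(json.dumps(rows[i:i+5]))
E
python3 plan.py .4925 .339 .09 32.2
```

```text
t 1.5 pos [0.1506 0.5808 0.2226] yaw 75.5 F [-0.3 -0.2 -0.4] open 0.0875
[[0.0166, -0.0185, 0.049, 5.4, -0.0, -0.0], [0.0166, -0.0138, 0.0505, 5.4, -0.0, -0.0], [0.0166, -0.009, 0.0515, 5.4, -0.0, -0.0], [0.0166, -0.0042, 0.0522, 5.4, -0.0, -0.0], [0.0166, 0.0008, 0.0523, 5.4, -0.0, -0.0]]
[[0.0165, 0.0057, 0.052, 5.4, -0.0, -0.0], [0.0166, 0.0106, 0.0513, 5.4, -0.0, -0.0], [0.0165, 0.0153, 0.0501, 5.5, -0.0, -0.0]]
```

>>> {"fn": "apply_moves", "kwargs": {
  "series": [
    [0.0166, -0.0185, 0.049, 5.4, 0, 0],
    [0.0166, -0.0138, 0.0505, 5.4, 0, 0],
    [0.0166, -0.009, 0.0515, 5.4, 0, 0],
    [0.0166, -0.0042, 0.0522, 5.4, 0, 0],
    [0.0166, 0.0008, 0.0523, 5.4, 0, 0]
  ],
  "fingers": 0.0878
}}

```text
clock: 2.12
ee_pos: [0.3669, 0.4279, 0.1389]
ee_rot: [[0.002, 0.668, 0.744], [0.005, 0.744, -0.668], [-1.0, 0.005, -0.002]]
wrist_force: [0.7, 0.4, -0.2]
opening: 0.0877
```

>>> {"fn": "apply_moves", "kwargs": {
  "series": [
    [0.0165, 0.0057, 0.052, 5.4, 0, 0],
    [0.0166, 0.0106, 0.0513, 5.4, 0, 0],
    [0.0165, 0.0153, 0.0501, 5.5, 0, 0]
  ]
}}

```text
clock: 2.5
ee_pos: [0.4982, 0.3327, 0.0881]
ee_rot: [[0.003, 0.855, 0.518], [0.006, 0.518, -0.855], [-1.0, 0.006, -0.004]]
wrist_force: [-0.4, 0.7, -0.2]
opening: 0.088
```

```bash
python3 plan.py .4925 .339 .060 32.2; python3 plan.py .4925 .339 .018 32.2; python3 -c "
from h import *
T=viewer.snapshot('top');C=viewer.snapshot('scene')
a=cv2.resize(T['img'][190:290,80:200],None,fx=5,fy=5,interpolation=2)[:, :400]
b=cv2.resize(C['img'][110:220,380:480],None,fx=4,fy=4,interpolation=2)
o=np.zeros((500,800,3),np.uint8);o[:500,:400]=a[:500];o[:440,400:]=b;cv2.imwrite('pics/f1.png',o)"
```

```text
t 2.5 pos [0.4982 0.3327 0.0881] yaw 31.2 F [-0.4  0.7 -0.2] open 0.088
[[0.0281, -0.0017, -0.0082, -1.0, -0.2, -0.3]]
t 2.5 pos [0.4982 0.3327 0.0881] yaw 31.2 F [-0.4  0.7 -0.2] open 0.088
[[0.035, -0.001, -0.004, -0.5, -0.1, -0.2], [0.0351, -0.0008, -0.0042, -0.5, -0.1, -0.1]]
```

View pics/f1.png

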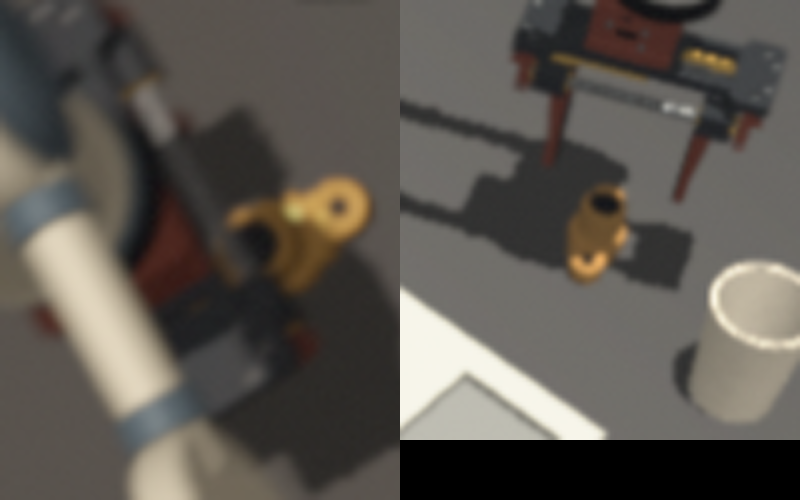

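```bash
python3 - <<'E'
from h import *
C=np.load('scene.npy',allow_pickle=True).item()
p=np.array([.4982,.3327,.0881]);y=np.array([.855,.518,.006])
print(proj(C,[p,p+.05*y,p-.05*y]))
print(proj(C,[[.4925,.339,.04]]))
E
python3 plan.py .4925 .339 .018 32.2
```

```text
[[433.23168324 150.7220403 ]
 [449.9418488  155.29620202]
 [416.74972238 146.22873924]]
[[430.17497839 160.26963959]]
t 2.6 pos [0.4993 0.3296 0.0856] yaw 31.0 F [-0.5 -0.7  0.1] open 0.0874
[[0.0338, -0.0006, -0.0057, -0.6, -0.0, -0.0], [0.0338, -0.0005, -0.0058, -0.6, -0.1, -0.1]]
```

```bash
python3 - <<'E'
from h import *
C=viewer.snapshot('scene');o=ctrl.get_obs();p=np.array(o['ee_pos']);R=np.array(o['ee_rot'])
print(p)
q=proj(C,[p,p+.05*R[:,1],p-.05*R[:,1],[.4925,.339,.04]]);print(q)
b=cv2.resize(C['img'][120:190,400:470],None,fx=8,fy=8,interpolation=2)
for x in q: cv2.circle(b,tuple(((x-[400,120]+.5)*8-.5).astype(int).tolist()),3,(0,255,0),-1)
cv2.imwrite('pics/f2.png',b)
E
```

```text
[0.4978062  0.33170542 0.08680235]
[[432.80793785 151.10820878]
 [449.49444533 155.73087276]
 [416.34612379 146.56614068]
 [430.17497839 160.26963959]]
```

View pics/f2.png

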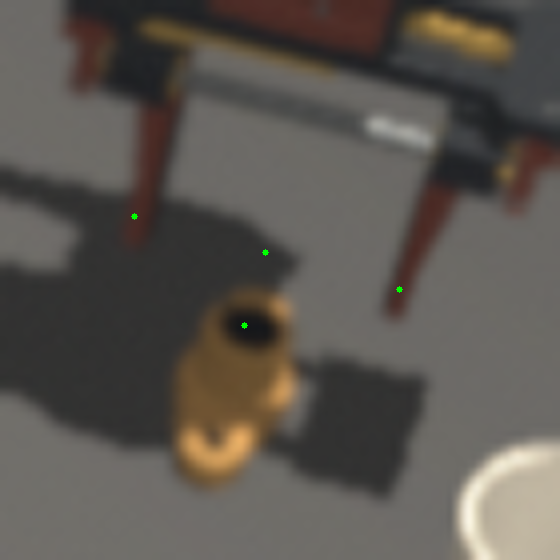

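>>> {"fn": "apply_moves", "kwargs": {
  "series": [
    [0.0338, -0.0006, -0.0065, -0.6, 0, 0],
    [0.029, -0.0005, -0.005, -0.6, 0, 0],
    [0, 0, 0, 0, 0, 0]
  ]
}}

```text
clock: 3.02
ee_pos: [0.4896, 0.3445, 0.0255]
ee_rot: [[0.003, 0.842, 0.54], [0.008, 0.54, -0.842], [-1.0, 0.006, -0.005]]
wrist_force: [0.6, 0.0, 0.2]
opening: 0.0877
```

```bash
python3 plan.py .4925 .339 .019 32.2
```

```text
t 3.02 pos [0.4896 0.3445 0.0255] yaw 32.7 F [0.6 0.  0.2] open 0.0877
[[0.0065, -0.0005, 0.0062, 0.5, -0.3, -0.4]]
```

>>> {"fn": "apply_moves", "kwargs": {
  "series": [
    [0.006, -0.0005, 0.005, 0.3, -0.2, -0.2],
    [0, 0, 0, 0, 0, 0]
  ]
}}

```text
clock: 3.28
ee_pos: [0.4924, 0.3415, 0.0224]
ee_rot: [[0.005, 0.844, 0.537], [0.005, 0.537, -0.844], [-1.0, 0.006, -0.001]]
wrist_force: [0.0, 0.1, 1.0]
opening: 0.0878
```

```bash
python3 plan.py .4925 .339 .019 32.2
```

```text
t 3.27 pos [0.4924 0.3415 0.0224] yaw 32.5 F [0.  0.1 1. ] open 0.0878
[[0.0034, -0.0013, 0.0021, 0.3, -0.1, -0.4]]
```

Close enough; grip the boss.

>>> {"fn": "apply_moves", "kwargs": {
  "series": [
    [0.003, 0, 0.002, 0.2, 0, 0],
    [0, 0, 0, 0, 0, 0],
    [0, 0, 0, 0, 0, 0],
    [0, 0, 0, 0, 0, 0],
    [0, 0, 0, 0, 0, 0]
  ],
  "fingers": 0.0,
  "newtons": 30
}}

```text
clock: 3.9
ee_pos: [0.4949, 0.3402, 0.022]
ee_rot: [[0.008, 0.846, 0.533], [0.007, 0.533, -0.846], [-1.0, 0.011, -0.001]]
wrist_force: [-0.4, -0.9, 0.1]
opening: 0.0412
```

```bash
python3 plan.py .4925 .339 .019 32.2
```

```text
t 3.9 pos [0.4949 0.3402 0.022 ] yaw 32.2 F [-0.4 -0.9  0.1] open 0.0412
[[0.003, -0.0027, -0.0003, 0.0, -0.1, -0.6]]
```

>>> {"fn": "apply_moves", "kwargs": {
  "series": [
    [0, 0, 0, 0, 0, 0],
    [0, 0, 0, 0, 0, 0]
  ]
}}

```text
clock: 4.15
ee_pos: [0.4945, 0.34, 0.022]
ee_rot: [[0.007, 0.846, 0.533], [0.006, 0.533, -0.846], [-1.0, 0.009, -0.001]]
wrist_force: [-1.2, 0.0, 0.7]
opening: 0.0335
```

>>> {"fn": "apply_moves", "kwargs": {
  "series": [
    [-0.015, 0, 0, 0, 0, 0],
    [-0.03, 0, 0, 0, 0, 0],
    [-0.03, 0, 0, 0, 0, 0],
    [0, 0, 0, 0, 0, 0]
  ]
}}

```text
clock: 4.65
ee_pos: [0.4934, 0.3392, 0.099]
ee_rot: [[0.005, 0.846, 0.533], [0.005, 0.533, -0.846], [-1.0, 0.007, -0.001]]
wrist_force: [0.4, 1.1, -2.7]
opening: 0.0333
```

```bash
python3 - <<'E'
from h import *
C=viewer.snapshot('scene');T=viewer.snapshot('top')
b=cv2.resize(C['img'][120:190,400:470],None,fx=6,fy=6,interpolation=2)
o=np.zeros((420,800,3),np.uint8);o[:,:420]=b;o[:380,420:]=cv2.resize(T['img'][205:281,95:171],(380,380),interpolation=2)
cv2.imwrite('pics/f3.png',o)
E
python3 plan.py .4716 .0822 .09 18.2
```

```text
t 4.75 pos [0.4919 0.3383 0.0951] yaw 32.2 F [ 0.4  0.4 -3.4] open 0.0332
[[0.0009, -0.0308, 0.0412, 2.8, -0.0, -0.0], [0.0009, -0.0287, 0.0426, 2.8, -0.0, -0.0], [0.0009, -0.0266, 0.044, 2.8, -0.0, -0.0], [0.0009, -0.0244, 0.0452, 2.8, -0.1, -0.0], [0.0011, -0.0222, 0.0463, 2.8, -0.0, -0.1]]
```

View pics/f3.png

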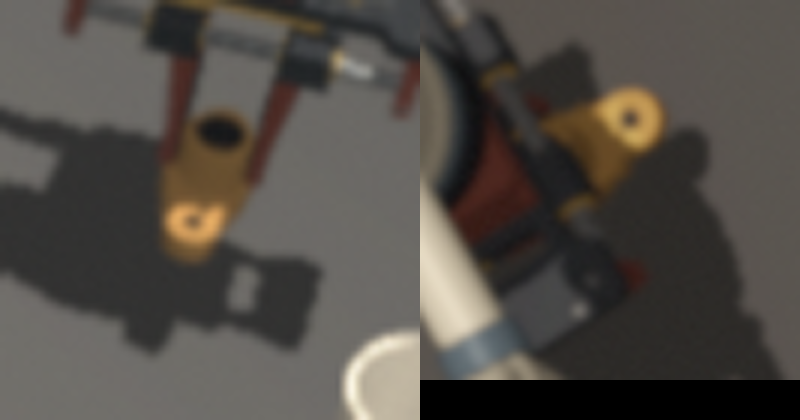

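>>> {"fn": "apply_moves", "kwargs": {
  "series": [
    [0.0009, -0.0308, 0.0412, 2.8, 0, 0],
    [0.0009, -0.0287, 0.0426, 2.8, 0, 0],
    [0.0009, -0.0266, 0.044, 2.8, 0, 0],
    [0.0009, -0.0244, 0.0452, 2.8, -0.1, 0],
    [0.0011, -0.0222, 0.0463, 2.8, 0, -0.1]
  ]
}}

```text
clock: 5.38
ee_pos: [0.4658, 0.077, 0.079]
ee_rot: [[-0.015, 0.95, 0.312], [-0.005, 0.312, -0.95], [-1.0, -0.016, -0.0]]
wrist_force: [0.4, -0.5, -2.5]
opening: 0.0333
```

>>> {"fn": "apply_moves", "kwargs": {
  "series": [
    [0, 0, 0, 0, 0, 0]
  ]
}}

```text
clock: 5.5
ee_pos: [0.4646, 0.074, 0.077]
ee_rot: [[-0.018, 0.951, 0.307], [-0.006, 0.307, -0.952], [-1.0, -0.019, -0.0]]
wrist_force: [-0.1, 0.7, -3.4]
opening: 0.0333
```

```bash
python3 plan.py .4716 .0822 .055 18.2
```

```text
t 5.5 pos [0.4646 0.074  0.077 ] yaw 17.9 F [-0.1  0.7 -3.4] open 0.0333
[[0.0219, 0.0096, -0.0056, -0.3, -0.0, 1.1]]
```

>>> {"fn": "apply_moves", "kwargs": {
  "series": [
    [0.022, 0.0096, -0.0056, -0.3, 0, 1.1],
    [0, 0, 0, 0, 0, 0]
  ]
}}

```text
clock: 5.75
ee_pos: [0.4704, 0.0826, 0.0518]
ee_rot: [[-0.003, 0.95, 0.312], [0.001, 0.312, -0.95], [-1.0, -0.003, -0.002]]
wrist_force: [-0.8, -0.3, -2.6]
opening: 0.0331
```

```bash
python3 plan.py .4716 .0822 .046 18.2; python3 - <<'E'
from h import *
C=viewer.snapshot('scene');T=viewer.snapshot('top')
b=cv2.resize(C['img'][150:250,310:410],None,fx=4,fy=4,interpolation=2)
o=np.zeros((400,800,3),np.uint8);o[:,:400]=b;o[:400,400:]=cv2.resize(T['img'][180:280,190:290],(400,400),interpolation=2)
cv2.imwrite('pics/f4.png',o)
E
```

```text
t 5.75 pos [0.4704 0.0826 0.0518] yaw 18.2 F [-0.8 -0.3 -2.6] open 0.0331
[[0.0058, 0.0011, 0.0007, -0.0, -0.1, 0.2]]
```

View pics/f4.png

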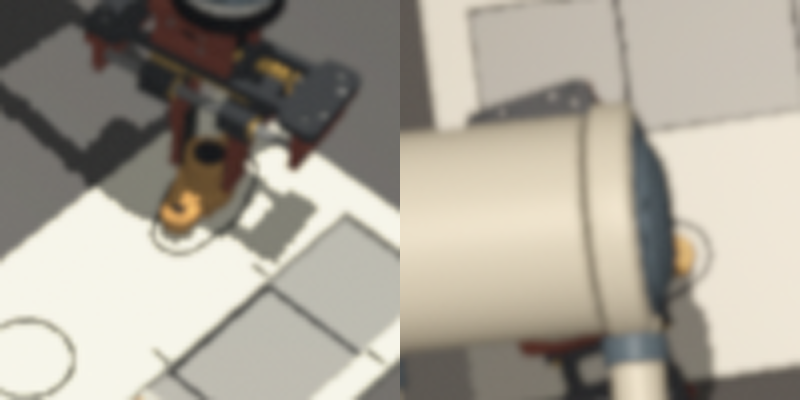

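>>> {"fn": "apply_moves", "kwargs": {
  "series": [
    [0.007, 0.001, 0, 0, 0, 0.1],
    [0.004, 0, 0, 0, 0, 0],
    [0, 0, 0, 0, 0, 0]
  ]
}}

```text
clock: 6.22
ee_pos: [0.4735, 0.0838, 0.0441]
ee_rot: [[0.004, 0.95, 0.313], [0.002, 0.313, -0.95], [-1.0, 0.004, -0.0]]
wrist_force: [-0.4, -0.7, -1.5]
opening: 0.0334
```

```bash
python3 plan.py .4716 .0822 .041 18.2; python3 - <<'E'
from h import *
C=viewer.snapshot('scene')
b=cv2.resize(C['img'][170:230,330:390],None,fx=8,fy=8,interpolation=2)
cv2.imwrite('pics/f5.png',b)
E
```

```text
t 6.22 pos [0.4735 0.0838 0.0441] yaw 18.3 F [-0.4 -0.7 -1.5] open 0.0334
[[0.0031, -0.0023, 0.0009, 0.1, -0.0, -0.3]]
```

View pics/f5.png

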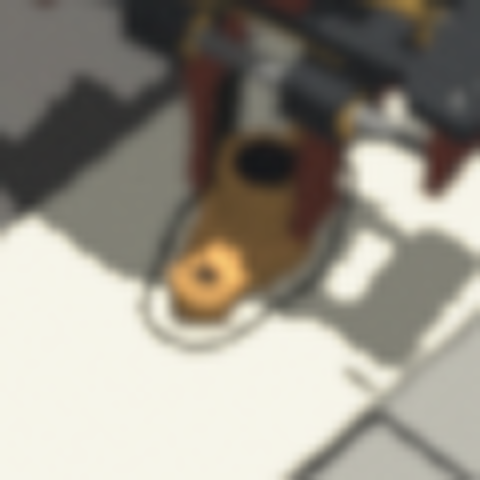

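>>> {"fn": "apply_moves", "kwargs": {
  "series": [
    [0.0025, -0.001, 0.0005, 0, 0, 0],
    [0.002, 0, 0, 0, 0, 0],
    [0, 0, 0, 0, 0, 0]
  ]
}}

```text
clock: 6.65
ee_pos: [0.473, 0.0829, 0.0401]
ee_rot: [[0.005, 0.95, 0.313], [0.002, 0.313, -0.95], [-1.0, 0.006, -0.0]]
wrist_force: [-0.7, -0.5, -3.0]
opening: 0.0334
```

```bash
python3 plan.py .4716 .0822 .039 18.2
```

```text
t 6.65 pos [0.473  0.0829 0.0401] yaw 18.3 F [-0.7 -0.5 -3. ] open 0.0334
[[0.0011, -0.0016, 0.0002, 0.1, -0.0, -0.3]]
```

>>> {"fn": "apply_moves", "kwargs": {
  "series": [
    [0.0025, -0.001, 0, 0, 0, 0],
    [0.001, 0, 0, 0, 0, 0]
  ]
}}

```text
clock: 6.9
ee_pos: [0.4734, 0.0829, 0.0399]
ee_rot: [[0.009, 0.95, 0.313], [0.003, 0.313, -0.95], [-1.0, 0.01, 0.0]]
wrist_force: [-0.9, -0.0, 0.1]
opening: 0.0334
```

>>> {"fn": "apply_moves", "kwargs": {
  "series": [
    [0, 0, 0, 0, 0, 0],
    [0, 0, 0, 0, 0, 0],
    [0, 0, 0, 0, 0, 0]
  ],
  "fingers": 0.065
}}

```text
clock: 7.28
ee_pos: [0.4741, 0.0829, 0.0405]
ee_rot: [[0.011, 0.95, 0.313], [0.003, 0.313, -0.95], [-1.0, 0.012, 0.001]]
wrist_force: [0.2, -0.1, -0.7]
opening: 0.0596
```

>>> {"fn": "apply_moves", "kwargs": {
  "series": [
    [-0.03, 0, 0, 0, 0, 0],
    [-0.05, 0, 0, 0, 0, 0],
    [-0.03, 0, 0, 0, 0, 0]
  ]
}}

```text
clock: 7.65
ee_pos: [0.4709, 0.0824, 0.1494]
ee_rot: [[0.004, 0.95, 0.313], [0.002, 0.313, -0.95], [-1.0, 0.004, -0.001]]
wrist_force: [0.6, 0.0, 0.1]
opening: 0.0649
```

```bash
python3 plan.py .6215 -.085 .06 8.3; python3 - <<'E'
from h import *
C=viewer.snapshot('scene')
b=cv2.resize(C['img'][170:230,330:390],None,fx=8,fy=8,interpolation=2)
cv2.imwrite('pics/f6.png',b)
E
```

```text
t 7.65 pos [0.4709 0.0824 0.1494] yaw 18.3 F [0.6 0.  0.1] open 0.0649
[[0.0179, 0.018, 0.0412, 2.0, -0.0, -0.0], [0.0179, 0.0195, 0.0406, 2.0, -0.0, -0.1], [0.0179, 0.0209, 0.0399, 2.0, -0.0, -0.0], [0.0179, 0.0223, 0.0391, 2.0, -0.0, -0.1], [0.0178, 0.0237, 0.0383, 2.0, -0.1, -0.0]]
```

View pics/f6.png

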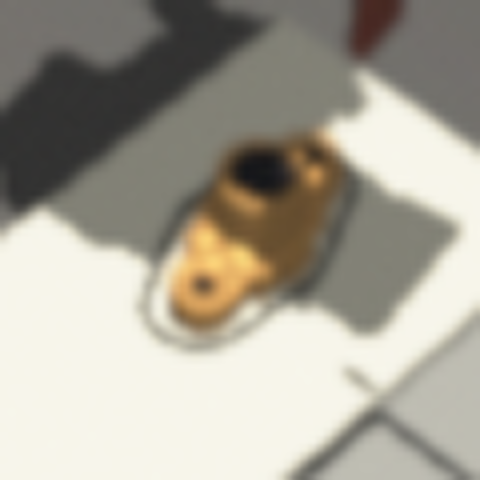

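>>> {"fn": "apply_moves", "kwargs": {
  "series": [
    [0.0179, 0.018, 0.0412, 2, 0, 0],
    [0.0179, 0.0195, 0.0406, 2, 0, -0.1],
    [0.0179, 0.0209, 0.0399, 2, 0, 0],
    [0.0179, 0.0223, 0.0391, 2, 0, -0.1],
    [0.0, 0.0237, 0.0383, 2, -0.1, 0]
  ],
  "fingers": 0.0
}}

```text
clock: 8.32
ee_pos: [0.6279, -0.0868, 0.0812]
ee_rot: [[0.011, 0.99, 0.143], [0.002, 0.143, -0.99], [-1.0, 0.011, -0.001]]
wrist_force: [0.1, 0.4, -0.2]
opening: 0.0187
```

```bash
python3 plan.py .6215 -.0999 .04 8.3;  python3 - <<'E'
from h import *
C=viewer.snapshot('scene');T=viewer.snapshot('top')
b=cv2.resize(C['img'][200:300,300:400],None,fx=4,fy=4,interpolation=2)
o=np.zeros((400,800,3),np.uint8);o[:,:400]=b;o[:400,400:]=cv2.resize(T['img'][180:280,190:290],(400,400),interpolation=2)
cv2.imwrite('pics/p1.png',o);np.save('top2.npy',T,allow_pickle=True)
E
```

```text
t 8.32 pos [ 0.6279 -0.0868  0.0812] yaw 8.2 F [ 0.1  0.4 -0.2] open 0.0187
[[0.0411, -0.0086, 0.0121, -0.1, -0.0, -0.6]]
```

View pics/p1.png

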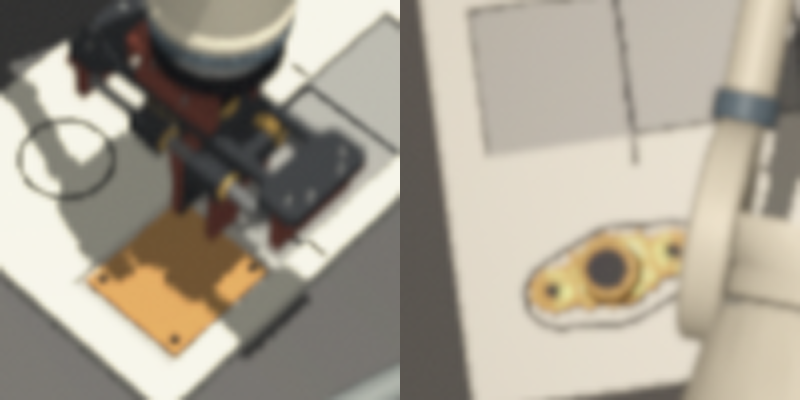

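```bash
python3 - <<'E'
from h import *
T=np.load('top.npy',allow_pickle=True).item()
f=lambda x,y:[(x-400+.5)/4-.5+190,(y+.5)/4-.5+180]
h=plane(T,[f(552,291),f(675,250)],.032);print(h.mean(0),np.degrees(np.arctan2(*(h[0]-h[1])[[1,0]])))
E
python3 plan.py .6215 -.0999 .026 8.3
```

```text
[0.47169961 0.08110554 0.032     ] 108.4425649222399
t 8.43 pos [ 0.629  -0.0891  0.0813] yaw 8.1 F [-0.4  0.6 -0.2] open 0.0106
[[0.0552, -0.0096, 0.0096, -0.2, 0.1, -0.7]]
```

>>> {"fn": "apply_moves", "kwargs": {
  "series": [
    [0.025, -0.005, 0.005, -0.1, 0, -0.3],
    [0.025, -0.0045, 0.005, 0, 0, -0.3],
    [0, 0, 0, 0, 0, 0]
  ]
}}

```text
clock: 8.8
ee_pos: [0.6207, -0.0998, 0.0287]
ee_rot: [[-0.0, 0.99, 0.143], [0.0, 0.143, -0.99], [-1.0, -0.0, -0.0]]
wrist_force: [0.3, 0.1, 0.6]
opening: 0.0002
```

```bash
python3 plan.py .6215 -.0999 .018 8.3
```

```text
t 8.8 pos [ 0.6207 -0.0998  0.0287] yaw 8.2 F [0.3 0.1 0.6] open 0.0002
[[0.0107, 0.0008, 0.0002, -0.1, -0.0, 0.0]]
```

>>> {"fn": "apply_moves", "kwargs": {
  "series": [
    [0.006, 0, 0, 0, 0, 0],
    [0.003, 0, 0, 0, 0, 0],
    [0, 0, 0, 0, 0, 0]
  ]
}}

```text
clock: 9.18
ee_pos: [0.6219, -0.0987, 0.0222]
ee_rot: [[0.004, 0.99, 0.144], [-0.0, 0.144, -0.99], [-1.0, 0.004, 0.001]]
wrist_force: [-0.7, -0.7, -0.0]
opening: 0.0005
```

>>> {"fn": "apply_moves", "kwargs": {
  "series": [
    [0.002, 0, 0, 0, 0, 0],
    [0, 0, 0, 0, 0, 0]
  ]
}}

```text
clock: 9.43
ee_pos: [0.6226, -0.0986, 0.0213]
ee_rot: [[0.006, 0.99, 0.144], [-0.0, 0.144, -0.99], [-1.0, 0.006, 0.001]]
wrist_force: [0.5, -0.1, 0.3]
opening: 0.0005
```

>>> {"fn": "apply_moves", "kwargs": {
  "series": [
    [0.003, 0, 0, 0, 0, 0],
    [0.002, 0, 0, 0, 0, 0]
  ]
}}

```text
clock: 9.68
ee_pos: [0.6233, -0.0988, 0.0184]
ee_rot: [[0.008, 0.99, 0.144], [-0.001, 0.144, -0.99], [-1.0, 0.008, 0.002]]
wrist_force: [-4.3, 0.0, 11.1]
opening: 0.0006
```

>>> {"fn": "apply_moves", "kwargs": {
  "series": [
    [0.002, 0, 0, 0, 0, 0]
  ]
}}

```text
clock: 9.8
ee_pos: [0.6238, -0.0989, 0.0184]
ee_rot: [[0.01, 0.99, 0.144], [-0.001, 0.144, -0.99], [-1.0, 0.009, 0.003]]
wrist_force: [-4.6, 0.8, 9.2]
opening: 0.0007
```

>>> {"fn": "apply_moves", "kwargs": {
  "series": [
    [0.002, -0.001, -0.01, 0, 0, 0.2],
    [0.002, -0.001, -0.01, 0, 0, 0.2],
    [0.002, -0.001, -0.01, 0, 0, 0.2]
  ]
}}

```text
clock: 10.18
ee_pos: [0.6208, -0.0731, 0.0185]
ee_rot: [[0.032, 0.989, 0.142], [-0.007, 0.142, -0.99], [-0.999, 0.031, 0.011]]
wrist_force: [-0.9, -2.8, 6.6]
opening: 0.0003
```

```bash
python3 - <<'E'
from h import *
C=viewer.snapshot('scene');T=viewer.snapshot('top')
b=cv2.resize(C['img'][200:300,300:400],None,fx=4,fy=4,interpolation=2)
o=np.zeros((400,800,3),np.uint8);o[:,:400]=b;o[:400,400:]=cv2.resize(T['img'][150:250,270:370],(400,400),interpolation=2)
cv2.imwrite('pics/p2.png',o);print(ctrl.get_obs()['wrist_force'],ctrl.get_obs()['ee_pos'])
E
```

```text
[0.18471671 0.31827491 6.29168136] [ 0.62062667 -0.07192896  0.0184028 ]
```

View pics/p2.png

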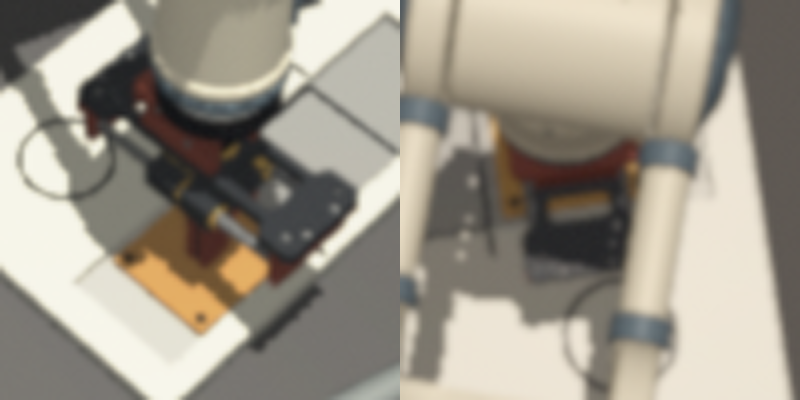

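>>> {"fn": "apply_moves", "kwargs": {
  "series": [
    [0.002, 0, -0.01, 0, 0, -0.7],
    [0.002, 0, -0.01, 0, 0, -0.7]
  ]
}}

```text
clock: 10.52
ee_pos: [0.6203, -0.0544, 0.0184]
ee_rot: [[0.015, 0.99, 0.141], [-0.013, 0.141, -0.99], [-1.0, 0.013, 0.015]]
wrist_force: [-0.2, -3.2, 5.7]
opening: 0.0005
```

>>> {"fn": "apply_moves", "kwargs": {
  "series": [
    [0.002, 0, -0.01, 0, 0, -0.4]
  ]
}}

```text
clock: 10.65
ee_pos: [0.6201, -0.0456, 0.0184]
ee_rot: [[0.011, 0.99, 0.14], [-0.016, 0.14, -0.99], [-1.0, 0.009, 0.018]]
wrist_force: [-0.7, -2.2, 6.8]
opening: 0.0003
```

```bash
cat > look.py <<'E'
import sys
from h import *
C=viewer.snapshot('scene')
b=cv2.resize(C['img'][195:295,300:420],None,fx=6,fy=6,interpolation=2)
cv2.imwrite(f'pics/{sys.argv[1]}.png',b);o=ctrl.get_obs();p=np.array(o['ee_pos'])
c=np.array([.5445,-.002]);y=.1454;R=np.array([[np.cos(y),-np.sin(y)],[np.sin(y),np.cos(y)]])
print(np.round(o['wrist_force'],1),np.round(p,4),'tray mm',((p[:2]-c)@R*1000).round(1))
E
python3 look.py p3
```

```text
[-1.3 -1.1  7.3] [ 0.6201 -0.0444  0.0183] tray mm [ 68.7 -52.9]
```

View pics/p3.png

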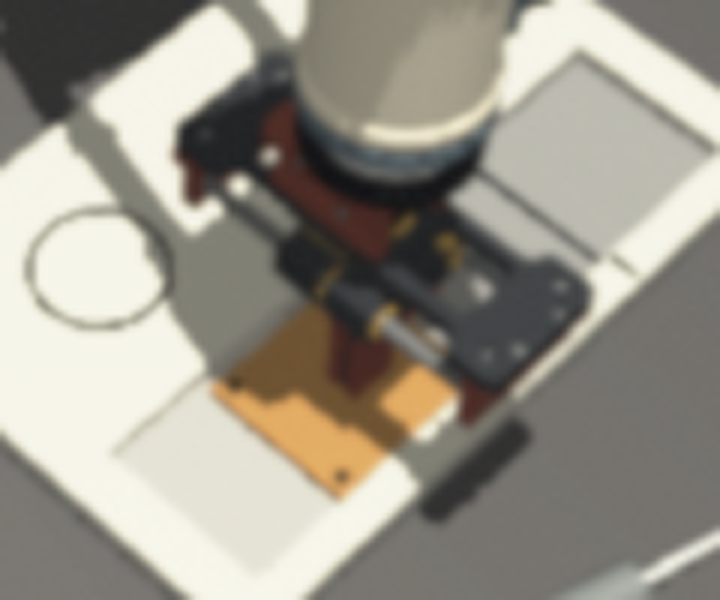

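```bash
python3 plan.py .6134 -.0444 .0183 8.3
```

```text
t 10.7 pos [ 0.6201 -0.0444  0.0183] yaw 8.1 F [-1.3 -1.1  7.3] open 0.0005
[[-0.0, -0.0066, -0.001, -0.2, 1.0, -0.5]]
```

>>> {"fn": "apply_moves", "kwargs": {
  "series": [
    [0.0025, -0.002, -0.01, 0, 0.6, -0.5],
    [0.003, -0.002, -0.01, 0, 0.6, -0.5]
  ]
}}

```text
clock: 10.95
ee_pos: [0.6167, -0.0271, 0.0175]
ee_rot: [[0.0, 0.99, 0.14], [-0.001, 0.14, -0.99], [-1.0, -0.0, 0.001]]
wrist_force: [-0.2, -2.4, 7.9]
opening: 0.0006
```

>>> {"fn": "apply_moves", "kwargs": {
  "series": [
    [0.003, -0.001, -0.01, 0, 0.5, -0.3]
  ]
}}

```text
clock: 11.08
ee_pos: [0.616, -0.0182, 0.017]
ee_rot: [[-0.002, 0.99, 0.139], [0.005, 0.139, -0.99], [-1.0, -0.001, -0.005]]
wrist_force: [0.2, -3.3, 8.3]
opening: 0.0006
```

```bash
python3 look.py p4
```

```text
[ 0.2 -0.2  8.9] [ 0.6159 -0.0171  0.017 ] tray mm [ 68.5 -25.3]
```

View pics/p4.png

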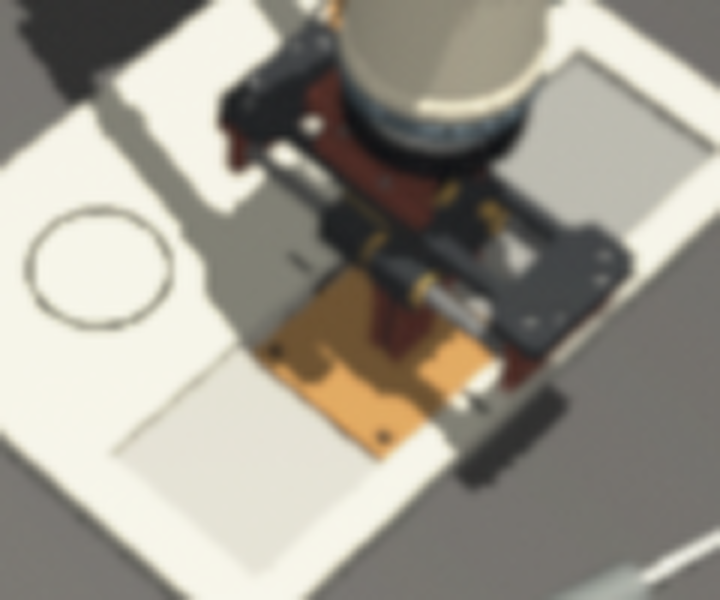

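>>> {"fn": "apply_moves", "kwargs": {
  "series": [
    [0.0025, -0.001, -0.01, 0, 0, 0],
    [0.0025, -0.001, -0.01, 0, 0, 0]
  ]
}}

```text
clock: 11.38
ee_pos: [0.6138, 0.0003, 0.0163]
ee_rot: [[0.006, 0.99, 0.138], [0.002, 0.138, -0.99], [-1.0, 0.006, -0.001]]
wrist_force: [-1.4, -3.4, 7.4]
opening: 0.0004
```

>>> {"fn": "apply_moves", "kwargs": {
  "series": [
    [0.003, -0.001, -0.01, 0, 0, 0]
  ]
}}

```text
clock: 11.5
ee_pos: [0.6127, 0.0086, 0.016]
ee_rot: [[0.009, 0.991, 0.137], [-0.001, 0.137, -0.991], [-1.0, 0.009, 0.002]]
wrist_force: [-2.0, -5.1, 11.0]
opening: 0.0005
```

```bash
python3 look.py p5;python3 plan.py .6134 -.0044 .0183 8.3
```

```text
[-1.7 -2.7  9.4] [0.6126 0.0097 0.016 ] tray mm [69.   1.7]
t 11.55 pos [0.6126 0.0097 0.016 ] yaw 7.9 F [-1.7 -2.7  9.4] open 0.0005
[[-0.0023, -0.0011, 0.0141, -0.4, 0.1, -0.5]]
```

View pics/p5.png

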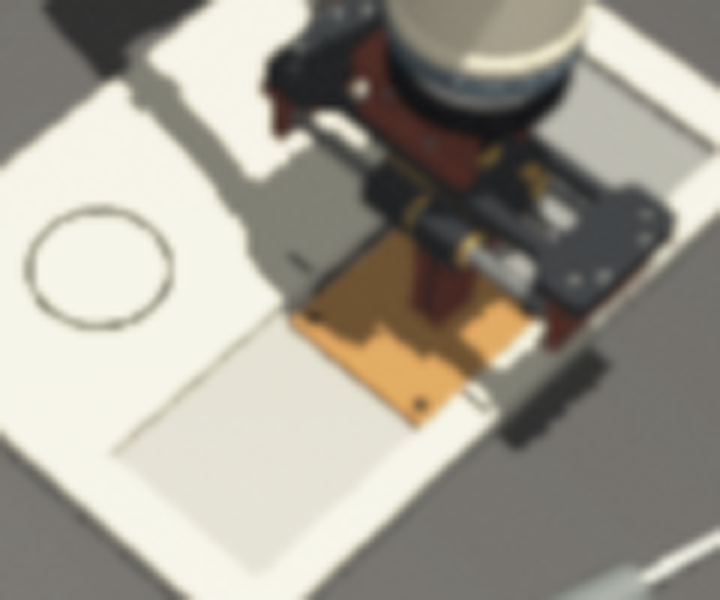

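>>> {"fn": "apply_moves", "kwargs": {
  "series": [
    [0.003, -0.001, -0.008, 0, 0, -0.3]
  ]
}}

```text
clock: 11.68
ee_pos: [0.6115, 0.0169, 0.0147]
ee_rot: [[0.007, 0.991, 0.137], [-0.002, 0.137, -0.991], [-1.0, 0.007, 0.003]]
wrist_force: [-0.1, -0.4, 0.7]
opening: 0.0007
```

```bash
python3 look.py p6
```

```text
[-1.2 -0.6  6.8] [0.6112 0.018  0.0144] tray mm [68.9 10.1]
```

View pics/p6.png

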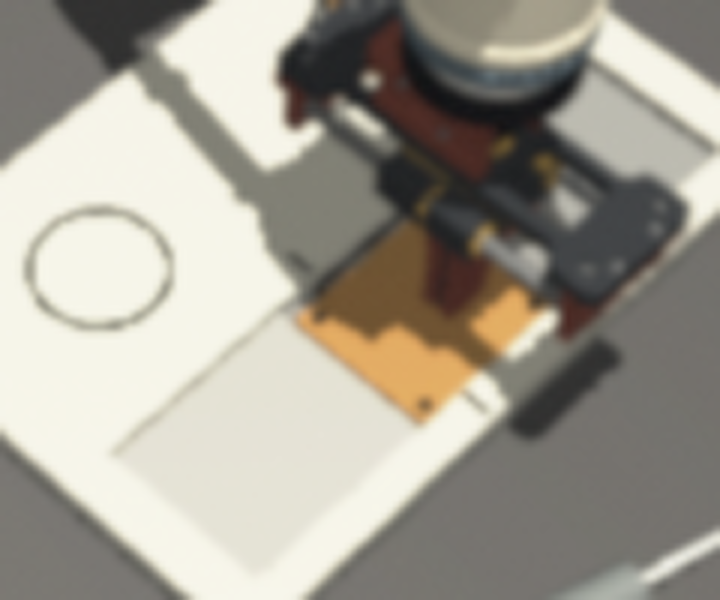

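```bash
cat > ty.py <<'E'
import sys
from h import *
C=np.load('scene.npy',allow_pickle=True).item()
v=list(map(float,sys.argv[1:]));z=v[0];p=(np.array(v[1:]).reshape(-1,2)+.5)/6-.5+[300,195]
c=np.array([.5455,-.0005]);y=.145;R=np.array([[np.cos(y),-np.sin(y)],[np.sin(y),np.cos(y)]])
print(((plane(C,p,z)[:,:2]-c)@R*1000).round(1))
E
python3 ty.py .014 297 320 418 424; python3 ty.py .018 288 250 306 272 465 385 487 410
```

```text
[[ 27.9 -50.3]
 [102.5 -52.8]]
[[  0.7 -27.3]
 [ 14.7 -30.4]
 [105.3 -25.3]
 [120.6 -28.2]]
```

>>> {"fn": "apply_moves", "kwargs": {
  "series": [
    [0.003, -0.001, -0.008, 0, 0.1, -0.4],
    [0.003, 0, -0.008, 0, 0.1, -0.3]
  ]
}}

```text
clock: 11.98
ee_pos: [0.6107, 0.0302, 0.0143]
ee_rot: [[0.001, 0.991, 0.136], [-0.006, 0.136, -0.991], [-1.0, 0.0, 0.007]]
wrist_force: [-2.8, -5.6, 13.6]
opening: 0.0005
```

```bash
python3 look.py p7
```

```text
[-3.7 -5.  13.3] [0.6108 0.0311 0.0143] tray mm [70.3 23.1]
```

View pics/p7.png

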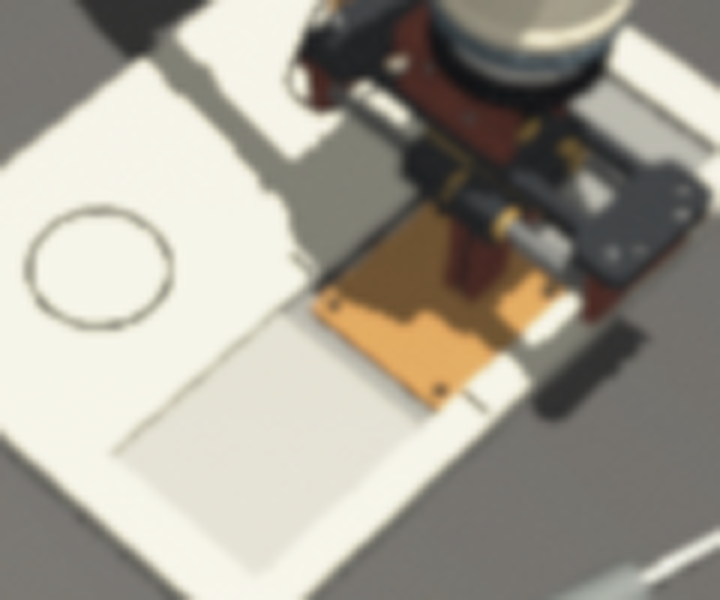

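```bash
python3 ty.py .014 313 307 436 410
```

```text
[[ 28.2 -40.1]
 [103.4 -41.9]]
```

>>> {"fn": "apply_moves", "kwargs": {
  "series": [
    [0.0015, -0.001, -0.008, 0, 0.4, -0.2]
  ]
}}

```text
clock: 12.15
ee_pos: [0.6098, 0.0381, 0.0144]
ee_rot: [[-0.0, 0.991, 0.135], [-0.001, 0.135, -0.991], [-1.0, -0.0, 0.001]]
wrist_force: [-0.1, -1.9, 2.7]
opening: 0.0003
```

```bash
python3 look.py p8
```

```text
[-0.6 -2.   7.9] [0.6096 0.0391 0.0144] tray mm [70.4 31.3]
```

View pics/p8.png

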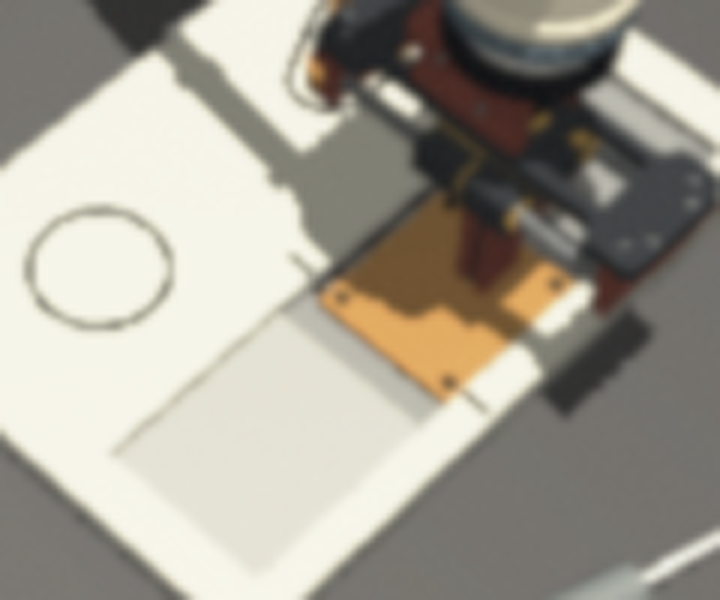

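>>> {"fn": "apply_moves", "kwargs": {
  "series": [
    [0.0025, -0.001, -0.008, 0, 0, 0]
  ]
}}

```text
clock: 12.32
ee_pos: [0.6089, 0.0455, 0.0143]
ee_rot: [[0.003, 0.991, 0.135], [-0.002, 0.135, -0.991], [-1.0, 0.003, 0.003]]
wrist_force: [-1.7, -6.3, 14.1]
opening: 0.0003
```

```bash
python3 look.py p9
```

```text
[-1.  -4.1 10.7] [0.6087 0.0467 0.0143] tray mm [70.6 38.8]
```

View pics/p9.png

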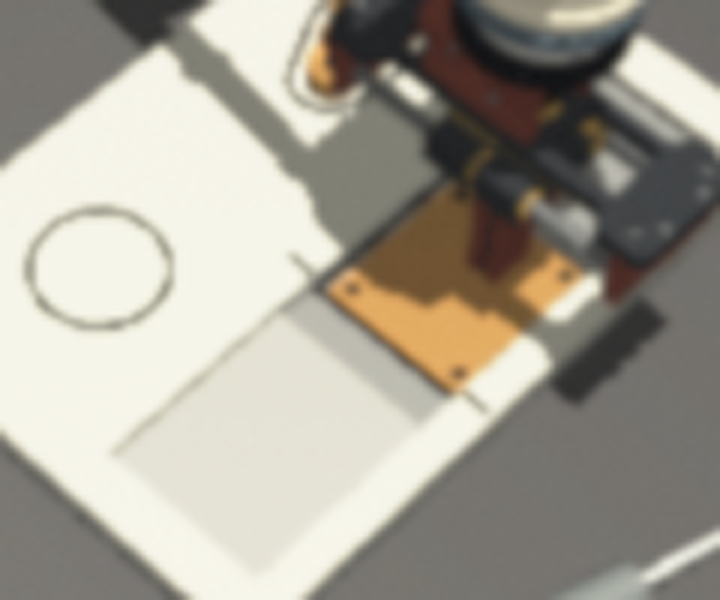

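```bash
python3 ty.py .014 325 291 452 394; python3 ty.py .018 292 252 487 410;
```

```text
[[ 26.2 -29.9]
 [103.  -30.7]]
[[  2.7 -26.9]
 [120.6 -28.2]]
```

>>> {"fn": "apply_moves", "kwargs": {
  "series": [
    [0.002, -0.001, -0.006, 0, 0, 0]
  ]
}}

```text
clock: 12.5
ee_pos: [0.608, 0.0514, 0.0143]
ee_rot: [[0.006, 0.991, 0.135], [-0.003, 0.135, -0.991], [-1.0, 0.006, 0.004]]
wrist_force: [-0.2, -4.0, 8.7]
opening: 0.0006
```

```bash
python3 look.py p10
```

```text
[-1.1 -3.9 10.2] [0.6079 0.0522 0.0143] tray mm [70.6 44.5]
```

View pics/p10.png

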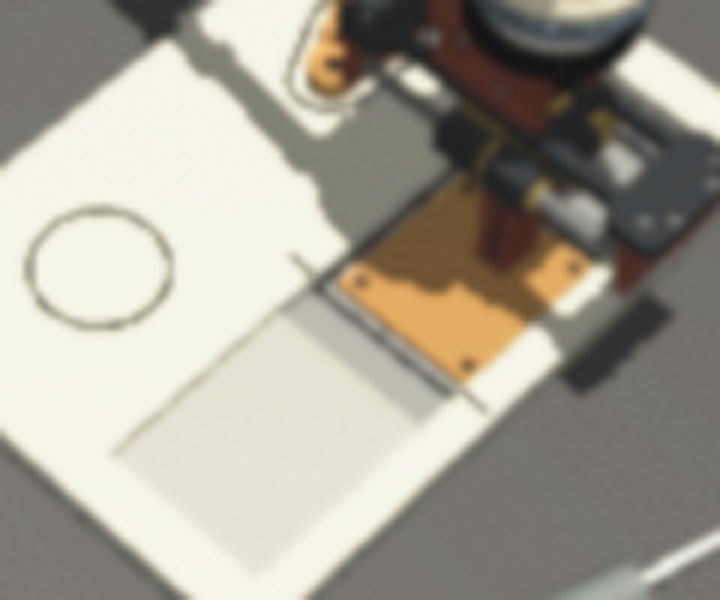

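```bash
python3 ty.py .014 335 283 463 385; python3 ty.py .008 318 290 450 395
```

```text
[[ 26.5 -23.5]
 [103.3 -23.7]]
[[ 21.1 -28.5]
 [100.6 -28.5]]
```

>>> {"fn": "apply_moves", "kwargs": {
  "series": [
    [-0.03, 0, 0, 0, 0, 0],
    [-0.06, 0, 0, 0, 0, 0]
  ],
  "fingers": 0.0878
}}

```text
clock: 12.8
ee_pos: [0.6034, 0.0529, 0.0984]
ee_rot: [[-0.007, 0.991, 0.136], [-0.002, 0.136, -0.991], [-1.0, -0.008, 0.001]]
wrist_force: [-0.1, 0.1, 0.4]
opening: 0.0173
```

```bash
python3 plan.py .443 -.3337 .08 -45
```

```text
t 12.8 pos [0.6034 0.0529 0.0984] yaw 7.8 F [-0.1  0.1  0.4] open 0.0173
[[0.0026, -0.0264, 0.0451, 6.6, 0.0, 0.0], [0.0025, -0.0211, 0.0479, 6.6, 0.0, 0.1], [0.0025, -0.0154, 0.05, 6.6, 0.0, 0.0], [0.0025, -0.0096, 0.0514, 6.6, 0.1, 0.0], [0.0024, -0.0036, 0.0522, 6.6, 0.0, 0.1]]
[[0.0025, 0.0025, 0.0523, 6.6, 0.1, 0.0], [0.0023, 0.0084, 0.0516, 6.6, 0.0, 0.1], [0.0024, 0.0143, 0.0503, 6.6, 0.1, 0.0]]
```

>>> {"fn": "apply_moves", "kwargs": {
  "series": [
    [0, -0.0264, 0.0451, 6.6, 0, 0],
    [0, -0.0211, 0.0479, 6.6, 0, 0],
    [0, -0.0154, 0.05, 6.6, 0, 0],
    [0, -0.0096, 0.0514, 6.6, 0, 0],
    [0, -0.0036, 0.0522, 6.6, 0, 0]
  ]
}}

```text
clock: 13.42
ee_pos: [0.5026, -0.1896, 0.1022]
ee_rot: [[0.0, 0.901, -0.434], [0.001, -0.434, -0.901], [-1.0, -0.0, -0.001]]
wrist_force: [-0.1, 0.2, -1.0]
opening: 0.067
```

>>> {"fn": "apply_moves", "kwargs": {
  "series": [
    [0, 0.0025, 0.0523, 6.6, 0, 0],
    [0, 0.0084, 0.0516, 6.6, 0, 0],
    [0, 0.01, 0.04, 6.6, 0, 0],
    [0, 0, 0, 0, 0, 0]
  ]
}}

```text
clock: 13.92
ee_pos: [0.4392, -0.3282, 0.0987]
ee_rot: [[-0.003, 0.689, -0.724], [0.005, -0.724, -0.689], [-1.0, -0.005, -0.001]]
wrist_force: [-0.0, 0.4, -0.1]
opening: 0.0879
```

```bash
python3 plan.py .443 -.3337 .08 -45;  python3 - <<'E'
from h import *
C=viewer.snapshot('scene');T=viewer.snapshot('top');o=ctrl.get_obs();p=np.array(o['ee_pos']);R=np.array(o['ee_rot'])
b=cv2.resize(C['img'][220:290,195:265],None,fx=6,fy=6,interpolation=2)
for x in proj(C,[p,p+.05*R[:,1],p-.05*R[:,1],[.443,-.3337,.04]]): cv2.circle(b,tuple(((x-[195,220]+.5)*6-.5).astype(int).tolist()),2,(0,255,0),-1)
o=np.zeros((450,800,3),np.uint8);o[:420,:400]=b[:,:400];o[:,400:]=cv2.resize(T['img'][140:290,190:323],(400,450),interpolation=2)
cv2.imwrite('pics/r1.png',o);np.save('top3.npy',T,allow_pickle=True)
E
```

```text
t 13.93 pos [ 0.4392 -0.3282  0.0987] yaw -46.4 F [-0.   0.4 -0.1] open 0.0879
[[0.0186, 0.0067, 0.001, -1.4, -0.1, 0.3]]
```

View pics/r1.png

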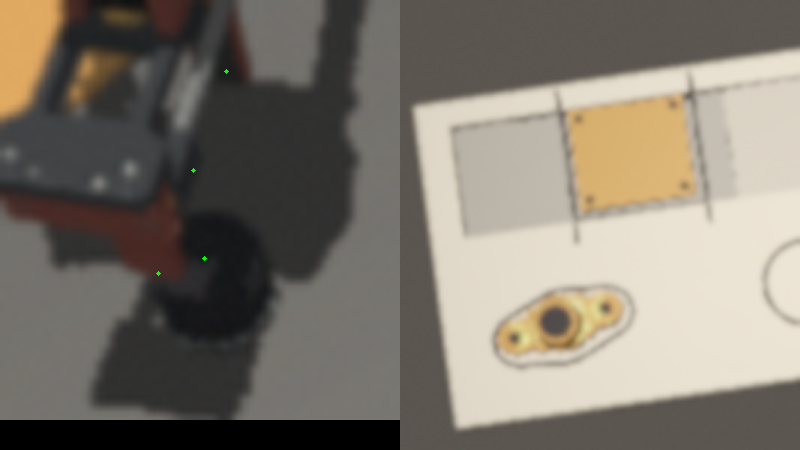

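>>> {"fn": "apply_moves", "kwargs": {
  "series": [
    [0.037, 0.006, 0.001, -1, 0, 0.3],
    [0, 0, 0, 0, 0, 0]
  ]
}}

```text
clock: 14.28
ee_pos: [0.4454, -0.3283, 0.0612]
ee_rot: [[0.002, 0.709, -0.705], [0.003, -0.705, -0.709], [-1.0, -0.0, -0.004]]
wrist_force: [-1.1, 1.2, -0.5]
opening: 0.0876
```

```bash
python3 plan.py .443 -.3337 .01 -45
```

```text
t 14.28 pos [ 0.4454 -0.3283  0.0612] yaw -44.8 F [-1.1  1.2 -0.5] open 0.0876
[[0.0511, 0.0021, 0.0057, 0.2, -0.2, 0.0]]
```

>>> {"fn": "apply_moves", "kwargs": {
  "series": [
    [0.006, 0.0015, 0.0055, 0.2, -0.1, 0],
    [0.022, 0, 0, 0, 0, 0],
    [0.02, 0, 0, 0, 0, 0],
    [0, 0, 0, 0, 0, 0]
  ]
}}

```text
clock: 14.78
ee_pos: [0.4454, -0.3327, 0.0161]
ee_rot: [[0.006, 0.709, -0.705], [-0.002, -0.705, -0.709], [-1.0, 0.005, -0.003]]
wrist_force: [0.1, 0.1, -0.0]
opening: 0.0881
```

```bash
python3 plan.py .443 -.3337 .008 -45; python3 - <<'E'
from h import *
C=viewer.snapshot('scene')
b=cv2.resize(C['img'][220:290,195:265],None,fx=6,fy=6,interpolation=2)
cv2.imwrite('pics/r2.png',b)
E
```

```text
t 14.78 pos [ 0.4454 -0.3327  0.0161] yaw -44.8 F [ 0.1  0.1 -0. ] open 0.0881
[[0.0081, -0.0011, 0.0024, 0.2, -0.2, -0.3]]
```

View pics/r2.png

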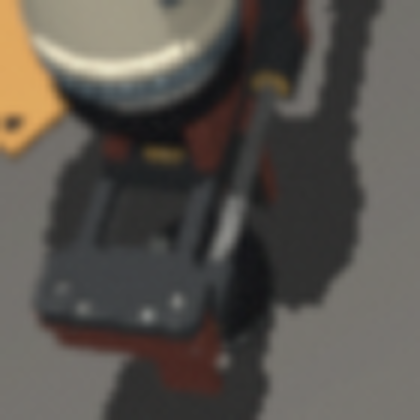

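>>> {"fn": "apply_moves", "kwargs": {
  "series": [
    [0.006, -0.001, 0.003, 0.2, -0.1, -0.2],
    [0, 0, 0, 0, 0, 0]
  ]
}}

```text
clock: 15.08
ee_pos: [0.4438, -0.3354, 0.0127]
ee_rot: [[0.005, 0.707, -0.708], [-0.003, -0.708, -0.707], [-1.0, 0.006, -0.001]]
wrist_force: [-0.7, 0.6, 0.6]
opening: 0.0879
```

>>> {"fn": "apply_moves", "kwargs": {
  "series": [
    [0, 0, 0, 0, 0, 0],
    [0, 0, 0, 0, 0, 0],
    [0, 0, 0, 0, 0, 0],
    [0, 0, 0, 0, 0, 0],
    [0, 0, 0, 0, 0, 0]
  ],
  "fingers": 0.0,
  "newtons": 20
}}

```text
clock: 15.7
ee_pos: [0.4441, -0.3358, 0.0139]
ee_rot: [[0.006, 0.706, -0.708], [-0.004, -0.708, -0.706], [-1.0, 0.007, -0.001]]
wrist_force: [1.0, -0.7, -0.7]
opening: 0.0515
```

```bash
python3 plan.py .443 -.3337 .008 -45
```

```text
t 15.7 pos [ 0.4441 -0.3358  0.0139] yaw -45.1 F [ 1.  -0.7 -0.7] open 0.0515
[[0.0059, -0.0023, -0.0007, -0.1, -0.1, -0.4]]
```

>>> {"fn": "apply_moves", "kwargs": {
  "series": [
    [-0.02, 0, 0, 0, 0, 0],
    [-0.04, 0, 0, 0, 0, 0],
    [-0.03, 0, 0, 0, 0, 0]
  ]
}}

```text
clock: 16.08
ee_pos: [0.442, -0.334, 0.1049]
ee_rot: [[0.001, 0.707, -0.708], [-0.0, -0.708, -0.707], [-1.0, 0.001, -0.001]]
wrist_force: [0.3, 0.1, -2.0]
opening: 0.0517
```

```bash
python3 plan.py .5053 -.1031 .09 -30
```

```text
t 16.07 pos [ 0.442  -0.334   0.1049] yaw -45.0 F [ 0.3  0.1 -2. ] open 0.0517
[[0.003, -0.0238, -0.0416, -3.0, -0.0, -0.0], [0.003, -0.0215, -0.0428, -3.0, -0.0, -0.0], [0.003, -0.0193, -0.0438, -3.0, -0.0, -0.0], [0.003, -0.0169, -0.0448, -3.0, -0.0, -0.0], [0.003, -0.0146, -0.0456, -3.0, -0.0, -0.1]]
```

>>> {"fn": "apply_moves", "kwargs": {
  "series": [
    [0, -0.0238, -0.0416, -3, 0, 0],
    [0, -0.0215, -0.0428, -3, 0, 0],
    [0, -0.0193, -0.0438, -3, 0, 0],
    [0, -0.0169, -0.0448, -3, 0, 0],
    [0, -0.012, -0.038, -3, 0, 0]
  ]
}}

```text
clock: 16.7
ee_pos: [0.5065, -0.1089, 0.1163]
ee_rot: [[0.014, 0.866, -0.499], [-0.008, -0.499, -0.867], [-1.0, 0.016, -0.0]]
wrist_force: [-0.2, 0.0, -1.2]
opening: 0.0522
```

>>> {"fn": "apply_moves", "kwargs": {
  "series": [
    [0, 0, 0, 0, 0, 0]
  ]
}}

```text
clock: 16.82
ee_pos: [0.5072, -0.1065, 0.1177]
ee_rot: [[0.015, 0.869, -0.495], [-0.007, -0.495, -0.869], [-1.0, 0.017, -0.001]]
wrist_force: [-0.4, -0.3, -2.0]
opening: 0.052
```

```bash
python3 plan.py .5053 -.1031 .05 -30
```

```text
t 16.82 pos [ 0.5072 -0.1065  0.1177] yaw -29.7 F [-0.4 -0.3 -2. ] open 0.052
[[0.0338, -0.0022, -0.001, 0.2, -0.0, -0.5], [0.0338, -0.002, -0.001, 0.1, -0.1, -0.5]]
```

>>> {"fn": "apply_moves", "kwargs": {
  "series": [
    [0.035, -0.0025, -0.001, 0.2, 0, -0.5],
    [0.035, -0.002, -0.001, 0.1, 0, -0.5],
    [0, 0, 0, 0, 0, 0]
  ]
}}

```text
clock: 17.2
ee_pos: [0.506, -0.1051, 0.0502]
ee_rot: [[0.005, 0.865, -0.501], [-0.001, -0.501, -0.865], [-1.0, 0.005, -0.001]]
wrist_force: [-0.6, 0.0, -1.2]
opening: 0.0518
```

```bash
python3 plan.py .5053 -.1031 .036 -30; python3 - <<'E'
from h import *
C=viewer.snapshot('scene');T=viewer.snapshot('top')
b=cv2.resize(C['img'][200:270,275:345],None,fx=6,fy=6,interpolation=2)
o=np.zeros((420,820,3),np.uint8);o[:,:420]=b;o[:400,420:]=cv2.resize(T['img'][180:280,270:370],(400,400),interpolation=2)
cv2.imwrite('pics/r3.png',o[:,:800])
E
```

```text
t 17.2 pos [ 0.506  -0.1051  0.0502] yaw -30.1 F [-0.6  0.  -1.2] open 0.0518
[[0.0142, -0.0017, -0.0013, -0.1, -0.1, -0.3]]
```

View pics/r3.png

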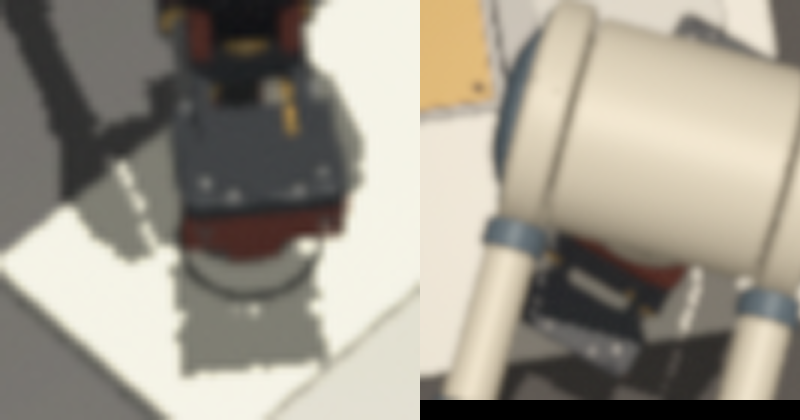

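Views are blocked by the gripper; lower by the numbers, feeling for contact.

>>> {"fn": "apply_moves", "kwargs": {
  "series": [
    [0.008, -0.0017, -0.0013, 0, 0, -0.3],
    [0.006, 0, 0, 0, 0, 0],
    [0, 0, 0, 0, 0, 0]
  ]
}}

```text
clock: 17.68
ee_pos: [0.5094, -0.1049, 0.0431]
ee_rot: [[0.012, 0.865, -0.502], [-0.002, -0.502, -0.865], [-1.0, 0.011, -0.004]]
wrist_force: [-0.4, -0.1, -2.3]
opening: 0.0516
```

```bash
python3 plan.py .5053 -.1031 .032 -30
```

```text
t 17.68 pos [ 0.5094 -0.1049  0.0431] yaw -30.2 F [-0.4 -0.1 -2.3] open 0.0516
[[0.011, -0.0045, 0.0006, -0.2, -0.2, -0.6]]
```

>>> {"fn": "apply_moves", "kwargs": {
  "series": [
    [0.007, -0.004, 0.0005, 0, -0.2, -0.6],
    [0.004, -0.001, 0, 0, 0, -0.2],
    [0, 0, 0, 0, 0, 0]
  ]
}}

```text
clock: 18.05
ee_pos: [0.5049, -0.1027, 0.032]
ee_rot: [[-0.002, 0.865, -0.502], [0.002, -0.502, -0.865], [-1.0, -0.003, -0.001]]
wrist_force: [-0.9, 0.2, 0.3]
opening: 0.0515
```

```bash
python3 plan.py .5053 -.1031 .032 -30
```

```text
t 18.05 pos [ 0.5049 -0.1027  0.032 ] yaw -30.2 F [-0.9  0.2  0.3] open 0.0515
[[-0.0, 0.0005, 0.0002, -0.2, -0.0, 0.2]]
```

>>> {"fn": "apply_moves", "kwargs": {
  "series": [
    [0.001, 0, 0, 0, 0, 0],
    [0, 0, 0, 0, 0, 0]
  ]
}}

```text
clock: 18.3
ee_pos: [0.5052, -0.1027, 0.032]
ee_rot: [[-0.001, 0.865, -0.502], [0.002, -0.502, -0.865], [-1.0, -0.002, -0.001]]
wrist_force: [-0.2, 1.3, -1.7]
opening: 0.0514
```

>>> {"fn": "apply_moves", "kwargs": {
  "series": [
    [0, 0, 0, 0, 0, 0],
    [0, 0, 0, 0, 0, 0],
    [0, 0, 0, 0, 0, 0],
    [0, 0, 0, 0, 0, 0]
  ],
  "fingers": 0.085
}}

```text
clock: 18.8
ee_pos: [0.5056, -0.1028, 0.0321]
ee_rot: [[-0.0, 0.865, -0.502], [0.001, -0.502, -0.865], [-1.0, -0.001, -0.001]]
wrist_force: [-0.2, -0.5, 0.3]
opening: 0.0844
```

>>> {"fn": "apply_moves", "kwargs": {
  "series": [
    [-0.03, 0, 0, 0, 0, 0],
    [-0.06, 0, 0, 0, 0, 0],
    [-0.06, 0, 0, 0, 0, 0],
    [-0.05, 0, 0, 0, 0, 0]
  ]
}}

```text
clock: 19.3
ee_pos: [0.5033, -0.1025, 0.2313]
ee_rot: [[-0.012, 0.865, -0.502], [0.004, -0.502, -0.865], [-1.0, -0.012, 0.002]]
wrist_force: [0.2, -0.4, -0.1]
opening: 0.0852
```

```bash
python3 plan.py .35 -.30 .25 -30
```

```text
t 19.3 pos [ 0.5033 -0.1025  0.2313] yaw -30.2 F [ 0.2 -0.4 -0.1] open 0.0852
[[-0.0036, -0.0067, 0.0496, -0.0, 0.0, 0.1], [-0.0036, -0.0067, 0.0495, -0.0, 0.0, 0.2], [-0.0036, -0.0067, 0.0496, -0.1, 0.0, 0.1], [-0.0036, -0.0068, 0.0495, -0.0, 0.1, 0.2], [-0.0036, -0.0067, 0.0496, -0.1, 0.0, 0.1]]
```

>>> {"fn": "apply_moves", "kwargs": {
  "series": [
    [-0.0036, -0.0067, 0.0496, 0, 0, 0],
    [-0.0036, -0.0067, 0.0495, 0, 0, 0],
    [-0.0036, -0.0067, 0.0496, 0, 0, 0],
    [-0.0036, -0.0068, 0.0495, 0, 0, 0],
    [-0.0036, -0.0067, 0.03, 0, 0, 0]
  ]
}}

```text
clock: 19.92
ee_pos: [0.3589, -0.2872, 0.2565]
ee_rot: [[-0.001, 0.868, -0.497], [-0.0, -0.497, -0.868], [-1.0, -0.001, 0.001]]
wrist_force: [0.4, -0.2, 0.3]
opening: 0.085
```

```bash
python3 - <<'E'
from h import *
C=viewer.snapshot('scene');T=viewer.snapshot('top');np.save('topE.npy',T,allow_pickle=True);np.save('sceneE.npy',C,allow_pickle=True)
cv2.imwrite('pics/e1.png',cv2.resize(T['img'][140:290,180:380],None,fx=4,fy=4,interpolation=2))
cv2.imwrite('pics/e2.png',cv2.resize(C['img'][160:310,260:460],None,fx=4,fy=4,interpolation=2))
E
```

```text
(no output)
```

View pics/e1.png

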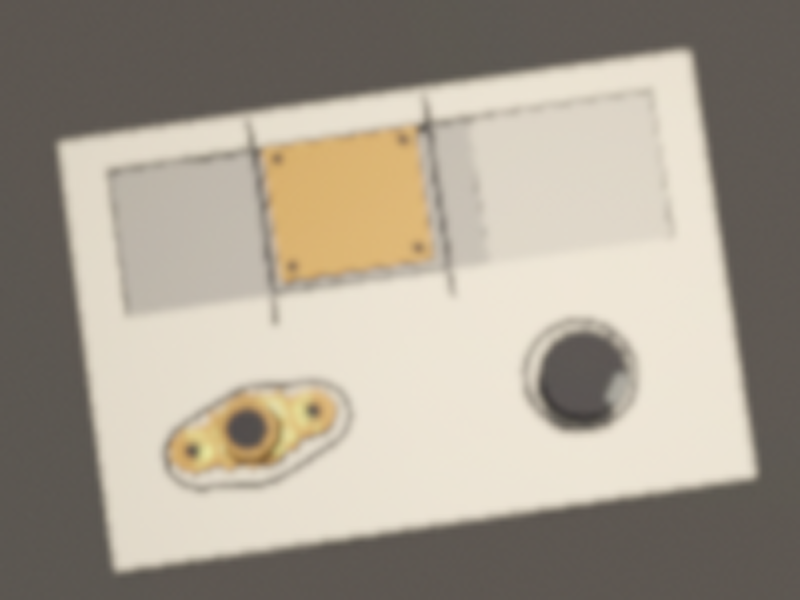

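View pics/e2.png

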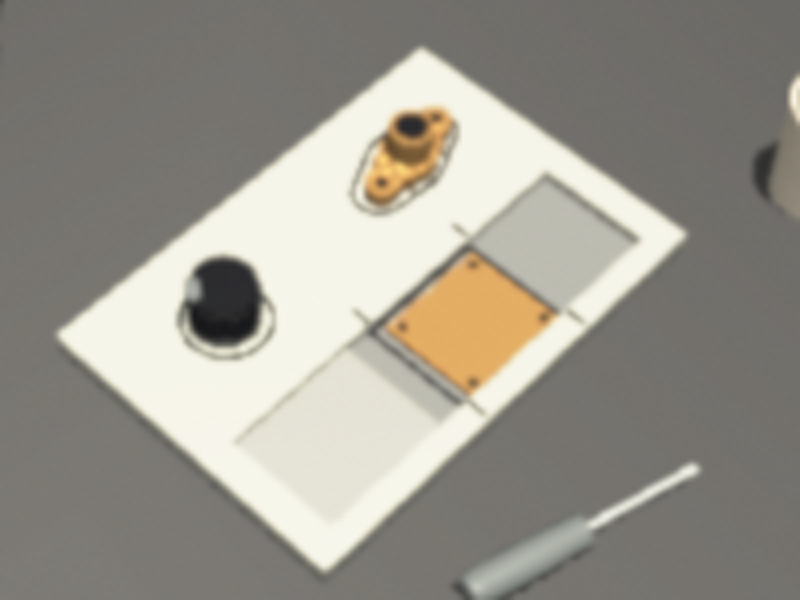

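```bash
python3 - <<'E'
from h import *
np.set_printoptions(precision=4,suppress=True)
T=np.load('topE.npy',allow_pickle=True).item();C=np.load('sceneE.npy',allow_pickle=True).item()
f=lambda p,o:(np.array(p,float)+.5)/4-.5+np.array(o)
y=.1454;R=np.array([[np.cos(y),-np.sin(y)],[np.sin(y),np.cos(y)]])
for n,s,o,c,pl,lines,fl,oc,rg,cc in (('top',T,(180,140),[.5433,-.0035],[[262,148],[415,127],[434,260],[283,282]],[[248,120],[276,322],[425,97],[454,295]],[[193,452],[313,411]],[.470,.0809],[585,374],[.5039,-.1048]),
  ('scene',C,(260,160),[.5455,-.0005],[[468,251],[557,317],[470,397],[385,328]],[[453,224],[585,323],[355,310],[483,412]],[[380,183],[437,117]],[.4727,.0836],[226,290],[.5066,-.1019])):
    t=lambda p,z:((plane(s,f(p,o),z)[:,:2]-c)@R*1000).round(1)
    print(n,'plate',t(pl,.014).tolist(),t(pl,.014).mean(0));print(' lines',t(lines,.018).tolist(),t(lines,.018).mean(0))
    h=plane(s,f(fl,o),.032)[:,:2];d=h[0]-h[1];print(' flange off',(h.mean(0)-oc)*1000,np.degrees(np.arctan2(d[1],d[0])))
    g=cv2.resize(cv2.cvtColor(s['img'],cv2.COLOR_BGR2GRAY)[o[1]:o[1]+150,o[0]:o[0]+200],None,fx=4,fy=4,interpolation=2)
    print(' reg top guess off',(plane(s,f([rg],o),.058)[0,:2]-cc)*1000)
    for l in('plate_center','register_center','flange_center','plate_spot_c'):
        q=finder.landmark_of(l,n);print(l,[(np.round(x['point'],1).tolist(),round(x['confidence'],2)) for x in q])
        z={'plate_center':.011,'register_center':.038,'flange_center':.038,'plate_spot_c':.008}[l]
        print('   ',[plane(s,[x['point']],z)[0,:2].round(4).tolist() for x in q])
cv2.imwrite('pics/e3.png',np.hstack([cv2.resize(T['img'][165:205,230:300],None,fx=10,fy=10,interpolation=2)]))
cv2.imwrite('pics/e4.png',np.hstack([cv2.resize(C['img'][215:260,340:410],None,fx=10,fy=10,interpolation=2)]))
cv2.imwrite('pics/e5.png',np.hstack([cv2.resize(T['img'][210:255,300:345],None,fx=9,fy=9,interpolation=2),cv2.resize(C['img'][215:255,295:338],(387,405),interpolation=2)]))
E
```

```text
top plate [[104.8, 68.9], [104.0, -20.9], [25.1, -20.8], [25.2, 67.5]] [64.775 23.675]
 lines [[121.5, 74.4], [2.3, 74.3], [119.8, -29.3], [2.8, -29.4]] [61.6 22.5]
 flange off [1.1323 0.4847] 108.87255735441178
 reg top guess off [-2.0295 -1.2709]
plate_center [([502.8, 215.8], 0.86), ([265.3, 190.6], 0.81)]
    [[0.5457, -0.5242], [0.6045, 0.0329]]
register_center []
    []
flange_center [([242.7, 247.3], 0.96)]
    [[0.4713, 0.081]]
plate_spot_c []
    []
scene plate [[24.4, 66.9], [104.4, 67.4], [104.3, -23.4], [27.1, -22.3]] [65.05 22.15]
 lines [[3.0, 74.8], [122.4, 74.4], [4.2, -27.9], [119.3, -28.3]] [62.225 23.25 ]
 flange off [2.2434 0.7193] -72.46310891016175
 reg top guess off [ 4.0861 -2.5299]
plate_center [([375.7, 243.0], 0.94), ([198.7, 223.4], 0.85), ([185.4, 340.2], 0.72)]
    [[0.6099, 0.0232], [0.2613, -0.3314], [0.5506, -0.5217]]
register_center [([316.1, 234.4], 0.96)]
    [[0.5051, -0.1007]]
flange_center [([363.7, 196.4], 0.85)]
    [[0.48, 0.0864]]
plate_spot_c [([376.8, 240.0], 0.55)]
    [[0.6028, 0.0336]]
```

View pics/e3.png

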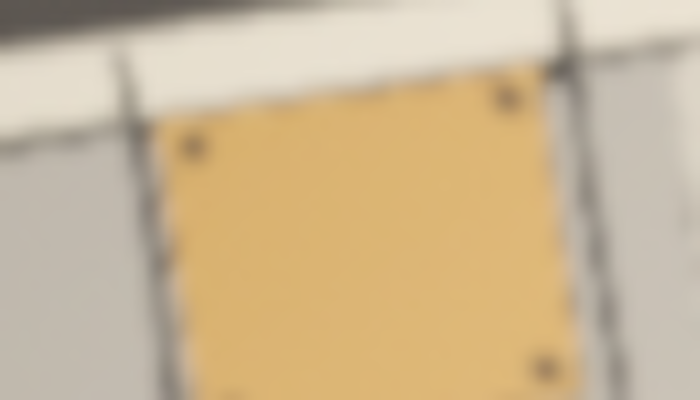

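View pics/e4.png

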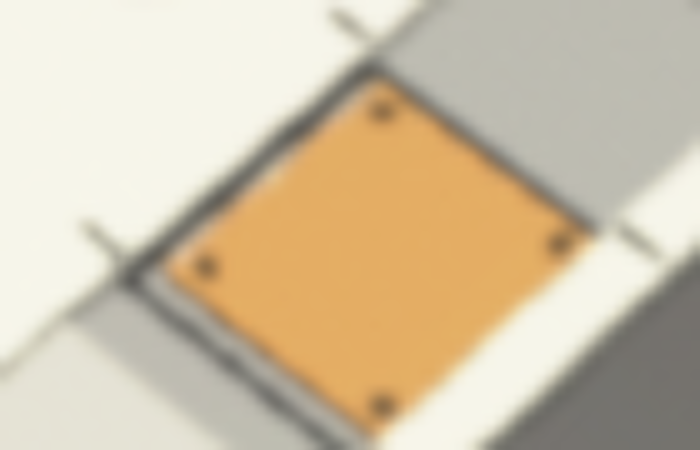

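View pics/e5.png

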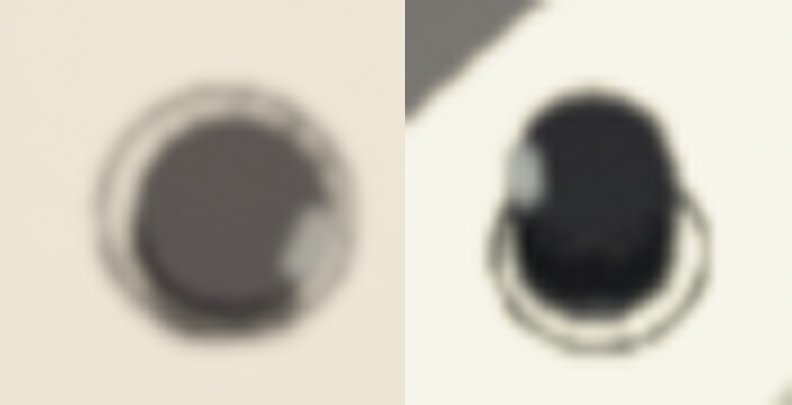

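```bash
python3 - <<'E'
from h import *
from scipy.optimize import minimize
a=np.linspace(0,2*np.pi,60,endpoint=False);ring=np.c_[np.cos(a),np.sin(a)]
for n,cc,box in(('top',[.5039,-.1048],(295,205,350,260)),('scene',[.5066,-.1019],(290,210,345,260))):
    s=np.load(n+'E.npy',allow_pickle=True).item();x0,y0,x1,y1=box
    g=cv2.cvtColor(s['img'],cv2.COLOR_BGR2GRAY)[y0:y1,x0:x1].astype(np.float32)
    g=cv2.resize(g,None,fx=8,fy=8,interpolation=2);bg=np.median(g);m=np.clip((bg-g)/(bg-50),0,1)
    m=cv2.morphologyEx(m,cv2.MORPH_OPEN,np.ones((25,25)))
    def sil(c,r=.026,z0=.018,z1=.058):
        P=np.r_[np.c_[c+r*ring,np.full(60,z0)],np.c_[c+r*ring,np.full(60,z1)]]
        q=(proj(s,P)-[x0,y0]+.5)*8-.5;k=np.zeros(m.shape,np.float32)
        cv2.fillConvexPoly(k,cv2.convexHull((q*16).astype(np.int32)),1.,cv2.LINE_8,4);return cv2.GaussianBlur(k,(0,0),6)
    f=lambda d:((sil(np.array(cc)+d/1000)-m)**2).mean()
    best=min(((f(np.array([i,j])),i,j) for i in np.arange(-12,12.1,1) for j in np.arange(-12,12.1,1)));print(n,'register offset from circle mm',best)
E
```

```text
top register offset from circle mm (np.float32(0.013680034), np.float64(-5.0), np.float64(0.0))
scene register offset from circle mm (np.float32(0.049739197), np.float64(0.0), np.float64(-2.0))
```

```bash
python3 - <<'E'
from h import *
a=np.linspace(0,2*np.pi,60);ring=np.c_[np.cos(a),np.sin(a)];out=[]
for n,cc,box in(('top',[.5039,-.1048],(303,210,348,255)),('scene',[.5066,-.1019],(295,212,340,257))):
    s=np.load(n+'E.npy',allow_pickle=True).item();x0,y0,x1,y1=box
    b=cv2.resize(s['img'][y0:y1,x0:x1],None,fx=8,fy=8,interpolation=2)
    for d,col in(((0,0),(0,255,0)),((-.005,0),(0,0,255))):
      for z,r in((.018,.026),(.058,.026),(.018,.032)):
        if r==.032 and d[0]: continue
        q=((proj(s,np.c_[np.array(cc)+d+r*ring,np.full(60,z)])-[x0,y0]+.5)*8-.5).astype(np.int32);cv2.polylines(b,[q],True,col,1)
    out.append(b)
cv2.imwrite('pics/e6.png',np.hstack(out))
E
```

```text
(no output)
```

View pics/e6.png

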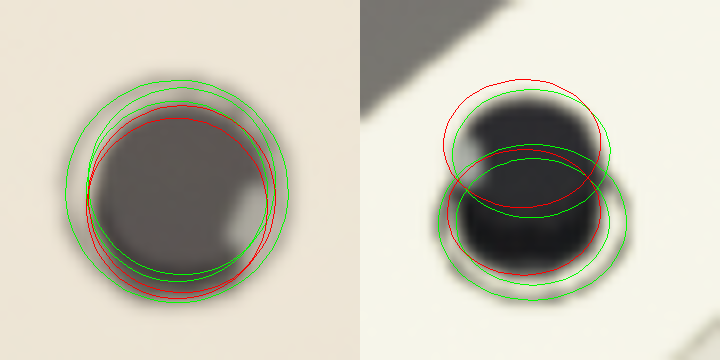

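```bash
python3 -c "
from workcell import hand_in,ctrl
print(ctrl.get_obs()['clock']);print(hand_in())"
```

```text
20.425
the job is handed in; nothing more can be done
None
```

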